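# Mount a lasted shoe on the ball jack and build its stacked heel

### The job

Lower the sole-up shoe onto the ball of the bench jack, toe pointing away from you, until it sits fully home on the collar, then press its latch lever all the way down. Once it is latched, build the heel from all the heel lifts on the bench: largest first, each one centred flat on the heel with its round back to the back of the heel and fully supported by the one below. Lower the shoe without slamming it down, and leave the other things on the bench where they are.

Things in the scene. Friction and masses are not known exactly. Their poses are not given: they have to be found in the camera images.
- jack: Steel ball jack bolted to the bench left or right of the heel lifts: base plate 110 x 90 mm, short column, round seat collar 80 mm across with its flat top 55 mm above the bench, and above it on a 22 mm neck a steel ball of 40 mm diameter. Origin at the bench under the ball; z up, x roughly away from the robot.
- ball (a point): Centre of the jack's ball, 81 mm above the bench (26 mm above the collar; the ball's top is at 101 mm).
- shoe: Brown shoe on its last, sole up, 250 mm long, 88 wide, 0.65 kg (+-20%), standing on the rim of a steel coupler: a cup 67 mm across, 54 high, open below, bore 42.4, 47 deep. Origin on the cup's axis at the rim's underside; z up, x to the toe, y left. Rounded heel back at x = -70; ahead of x = 4 the sole rises to the forepart (z = 156). When home, the rim rests flat on the jack's collar, at any heading.
- socket (a point): The point in the coupler that coincides with the ball's centre when the rim is down on the collar: on the axis, 26 mm above the rim.
- waist (a point): Where to grip the shoe: middle of its narrow waist, 28 mm ahead of the coupler's axis, 112 above the rim, 16 below the sole there. The sides are upright, 50 mm apart along the shoe's y, free from x = 8 to 60 mm, z = 90 to 120. The balance point is some 10 mm further back.
- heel_seat (a point): Centre of the flat level heel seat (70 mm wide, 72 long, round behind), 33 mm behind the coupler's axis and 116 mm above the rim; axes as the shoe's.
- toe (a point): Tip of the toe: 176 mm ahead of the coupler's axis, 140 mm above the rim.
- latch (a joint): Coupler's latch lever, rad: 0 raised (52 degrees above level), 0.9 at its stop, level, its claw under the ball. It points back and left of the shoe: from above, 125 degrees counter-clockwise from the toe direction. Starts raised (0 to 0.15), turns with friction (0.14 N m, about 2 N at the pad), stays where it is left.
- latch_hinge (a point): The lever's hinge: 36 mm from the coupler's axis in the lever's direction, 36 mm above the rim; the hinge line is level and square to the lever.
- latch_pad (a point): Centre of the top face of the lever's black press pad (24 x 30 mm), 68 mm from the hinge and 4 mm above the hinge-to-pad line; with the lever down it is level, 104 mm from the coupler's axis and 40 mm above the rim.
- liftA_mid (a point): Centre (half-way up) of a heel lift, the largest of five sizes: a stiff D-shaped leatherboard plate 70 mm long (x), 66 mm wide (y) and 10 mm thick. x points from the round back to the straight front edge (the breast); the sides are straight ahead of the centre. Lies flat on the bench; absent in some starts.
- liftB_mid (a point): Centre (half-way up) of a heel lift, the second of five sizes: a stiff D-shaped leatherboard plate 62 mm long (x), 58 mm wide (y) and 10 mm thick. x points from the round back to the straight front edge (the breast); the sides are straight ahead of the centre. Lies flat on the bench; absent in some starts.
- liftC_mid (a point): Centre (half-way up) of a heel lift, the third of five sizes: a stiff D-shaped leatherboard plate 54 mm long (x), 50 mm wide (y) and 10 mm thick. x points from the round back to the straight front edge (the breast); the sides are straight ahead of the centre. Lies flat on the bench; absent in some starts.
- liftD_mid (a point): Centre (half-way up) of a heel lift, the fourth of five sizes: a stiff D-shaped leatherboard plate 46 mm long (x), 42 mm wide (y) and 10 mm thick. x points from the round back to the straight front edge (the breast); the sides are straight ahead of the centre. Lies flat on the bench; absent in some starts.
- liftE_mid (a point): Centre (half-way up) of a heel lift, the smallest of five sizes: a stiff D-shaped leatherboard plate 38 mm long (x), 34 mm wide (y) and 10 mm thick. x points from the round back to the straight front edge (the breast); the sides are straight ahead of the centre. Lies flat on the bench; absent in some starts.
- wax_tin: Bystander, to be left where it is: flat round tin of thread wax, 62 across, 22 high, lying somewhere among the heel lifts.
- awl: Bystander, to be left where it is: stitching awl with a bulbous wooden handle, 135 long, 34 high, lying beside the lifts.
- burnisher: Bystander, to be left where it is: edge burnisher with a dark wooden handle, 200 long, 40 high, lying beside the lifts.
- hammer: Bystander, to be left where it is: hammer lying at the far side of the lifts.
- spool: Bystander, to be left where it is: upright wooden spool of black thread, 52 across, 50 high, at the far side.
- stone: Bystander, to be left where it is: grey sharpening stone, 150 x 50 x 25, at the far side.
Not all that is in view belongs to the job. Leave any turquoise or white look-alike of the part that bears liftD_mid alone.

How it is judged:
On the way, in this order (a step that is already met when the one before it is completed fails the run):
1. the shoe's coupler is fully home on the ball, level and toe away from the robot, with the latch lever still up (distance between socket and ball below 0.004 m and angle between shoe's own z axis and vertical below 0.05 rad and x of toe in the frame of jack above 0.12 m and value of joint latch below 0.45 rad), for 0.2 s.
2. the shoe is home on the ball and its latch lever is fully down (distance between socket and ball below 0.004 m and value of joint latch above 0.8 rad), for 0.2 s.
At the end, for the whole second after the job is handed in: Shoe home on the ball (4 mm), level (0.05 rad), toe 120 mm or more ahead of it, latch above 0.80 rad; every lift present flat (0.06 rad), within 8 mm of the seat centre and 4.5 mm of the next size (9 mm of the next but one), above all larger ones, front to the toe (about 0.45 rad), at rest (all of step 2 and angle between shoe's own z axis and vertical below 0.05 rad and x of toe in the frame of jack above 0.12 m and linear speed of each of shoe, liftA, liftB, liftC, liftD, liftE below 0.02 m/s and horizontal distance between each of liftA_mid, liftB_mid, liftC_mid, liftD_mid, liftE_mid and heel_seat below 0.008 m and z of each of liftA_mid, liftB_mid, liftC_mid, liftD_mid, liftE_mid in the frame of heel_seat above 0.003 m and x of toe in the frame of liftA_mid above 0.185 m and angle between the z axis of each of liftA_mid, liftB_mid, liftC_mid, liftD_mid, liftE_mid and the z axis of shoe, either way round below 0.06 rad and x of toe in the frame of liftB_mid above 0.185 m and horizontal distance between liftB_mid and liftA_mid below 0.0045 m and (z of liftB_mid in the frame of liftA_mid above 0.007 m or z of liftA_mid in the frame of liftB_mid below -0.007 m) and x of toe in the frame of liftC_mid above 0.185 m and horizontal distance between liftC_mid and liftA_mid below 0.009 m and horizontal distance between liftC_mid and liftB_mid below 0.0045 m and (z of liftC_mid in the frame of liftA_mid above 0.007 m or z of liftA_mid in the frame of liftC_mid below -0.007 m) and (z of liftC_mid in the frame of liftB_mid above 0.007 m or z of liftB_mid in the frame of liftC_mid below -0.007 m) and x of toe in the frame of liftD_mid above 0.185 m and horizontal distance between liftD_mid and liftA_mid below 0.0135 m and horizontal distance between liftD_mid and liftB_mid below 0.009 m and horizontal distance between liftD_mid and liftC_mid below 0.0045 m and (z of liftD_mid in the frame of liftA_mid above 0.007 m or z of liftA_mid in the frame of liftD_mid below -0.007 m) and (z of liftD_mid in the frame of liftB_mid above 0.007 m or z of liftB_mid in the frame of liftD_mid below -0.007 m) and (z of liftD_mid in the frame of liftC_mid above 0.007 m or z of liftC_mid in the frame of liftD_mid below -0.007 m) and x of toe in the frame of liftE_mid above 0.185 m and horizontal distance between liftE_mid and liftB_mid below 0.0135 m and horizontal distance between liftE_mid and liftC_mid below 0.009 m and horizontal distance between liftE_mid and liftD_mid below 0.0045 m and (z of liftE_mid in the frame of liftA_mid above 0.007 m or z of liftA_mid in the frame of liftE_mid below -0.007 m) and (z of liftE_mid in the frame of liftB_mid above 0.007 m or z of liftB_mid in the frame of liftE_mid below -0.007 m) and (z of liftE_mid in the frame of liftC_mid above 0.007 m or z of liftC_mid in the frame of liftE_mid below -0.007 m) and (z of liftE_mid in the frame of liftD_mid above 0.007 m or z of liftD_mid in the frame of liftE_mid below -0.007 m)); the robot touches nothing.
It fails at once if a heel lift is laid on the heel while the latch is still up (value of joint latch below 0.5 rad and distance between any of liftA_mid, liftB_mid, liftC_mid, liftD_mid, liftE_mid and heel_seat below 0.03 m).
It fails at once if the shoe is dropped or slammed onto the ball (distance between socket and ball below 0.05 m and linear speed of shoe above 0.4 m/s).
It fails at once if one of the other things on the bench is moved more than 5 cm (distance of any of wax_tin, awl, burnisher, hammer, spool, stone from where it was at the start of the episode above 0.05 m).
Of liftA, liftB, liftC, liftD, liftE only 3 to 5 are there at a start; the rules pass over those that are not, and their reading is None.
At some moment in a run one of liftA, liftB, liftC, liftD, liftE may be knocked a few centimetres aside while the robot is not near it.
It also fails if it takes over 210 s, if anything falls off the work surface, if the arm or the gripper's body presses on something with over 40 N, if the wrist force passes 120 N, or if a joint passes its speed limit or range.

### The arm

A 6-joint arm with a two-finger parallel gripper is mounted at the origin on the work surface. World frame = base frame: x ahead of the robot, y to its left, z up, the work surface at z = 0. Lengths are in m, angles in rad, forces in N, time in s.
With the tool pointing down it reaches from about 0.3 to 0.875 m from the base axis. Payload 6.4 kg.
Tool frame: the origin (TCP) lies where the fingers leave the gripper's body, on its centre line; the fingertips stand 73 mm ahead of it and the grasp point (between the pads) lies 54 mm ahead of it (ctrl.pinch_z is the distance from the TCP to the grasp point, in m); z points along the fingers, y is the direction in which the jaws open and shut (so a half turn about z gives the same grasp; the last joint's range is limited). The gripper opens to 85 mm and grips with 20 to 120 N. Pads are 22 mm wide; open, the fingers measure 114 mm over their backs; the gripper's body (76 mm by 85 mm) begins 54 mm behind the grasp point. The pads swing forward as they close: fully open they stand 13 mm farther back than shut.
Start: joints at [1.066, 0.181, 1.607, -0, 1.354, -0.206], TCP at [0.169, 0.55, 0.304] pointing down, gripper open.
Joint ranges: [-2.99, 2.99], [-0.89, 2.07], [0.3, 2.58], [-1.14, 4.28], [0, 2.63], [-3.12, 3.12]. Speed limits (rad/s): [2.57, 2.57, 3.01, 3.14, 3.14, 3.14].

### API

Orientations are given as a unit quaternion [w, x, y, z].
In Python, from bench import ctrl, camera, camera_model gives the robot as it stands.
- The arm moves only by the tool arm_command, never from a script. Its argument "series" is a list of rows, each a list of 7 numbers: the shift along the tool's x, y, z in m, then the turn, a rotation vector about the tool's x, y, z in degrees, then the finger opening in m, from 0 to 0.0854. In form: [[tx, ty, tz, rx, ry, rz, gripper], ...]. A call has exactly 5 rows; each row is the pose to reach, as a shift and turn from the pose commanded when the call began, along the tool's axes at that moment; what a row does not reach only later rows make up. A row lasts 1/10 s, in which the tool goes at most 50 mm and 8.59 degrees, less where a joint would pass 70% of its speed; a pose out of reach is approached as far as the arm can. A call with a gripper value outside its range is refused whole. The fingers move at their own pace and stop on an object; the grip force is fixed at half the most. Time passes only in rows, so rows that repeat a pose let the fingers close, or fill a call up. It gives the time, the measured TCP pose, the force and the opening at its end, in the units of the state.
- ctrl.get_obs(): the state, without advancing time (a new reading comes with each control period).
- camera(name): name is "scene" or "top" or "wrist"; returns (picture, depth): 384x512x3 uint8, red, green, blue; 384x512 float32, m along the optical axis (not along the pixel's ray), 0 where there is no reading.
- camera_model(name): a dict with "K" (3x3 intrinsics, pixels), "position" and "attitude" of the camera in the world. Camera axes: x right, y down, z forward; pixel columns grow to the right and rows downward; lengths in m; the calibration is good to about 2 mm. A picture is of the moment at which its call begins: read the wrist's pose just before it. camera_model takes no time and is no camera call; for the wrist camera it gives the pose at the moment of the call.
- ctrl.hand_in(): hands the job in, once; it reports no verdict.
The state is a dict: "time_s": time; "q": joint angles; "dq": joint speeds; "joint_efforts": joint torques, N m; "eef_pos": TCP position; "eef_rot": TCP orientation; "wrist_force": force on the tool from outside, world axes, zero at the start; "torque": the same for the moment, N m; "opening": opening from 0.0 (shut) to 1.0 (fully open).
Only numpy, scipy, OpenCV 4.12 (cv2) and the standard library are available. Lean on these libraries where they do the work, as an engineer would, in place of code of your own. Each camera call takes 0.05 s, during which the arm holds its last target. There are 200 camera calls.

## Working session

There is one attempt and no reset: what is moved stays moved. The work goes in short steps, Python scripts to look and compute and a tool call to move; the robot and the scene stay as the last step left them, time stands still between calls to the robot, and variables do not carry over. Pictures are saved under pics/ and viewed, about 12 in all and at most 16, crops included, and the job is handed in when it is done.

Besides the shell and the picture viewer there is one more tool, called after "Emit:" as name(argument=value, ...) on one line, values as JSON. arm_command: Moves the arm, as the interface text tells. Its arguments: {"type":"object","properties":{"series":{"type":"array","items":{"type":"array","items":{"type":"number"}}}},"required":["series"]}

```bash
ls; mkdir -p pics; cat > h.py <<'E'
import numpy as np, cv2
from scipy.spatial.transform import Rotation as R
from bench import ctrl, camera, camera_model
def rot(m):
    a=np.array(m["attitude"]); 
    return a if a.shape==(3,3) else R.from_quat(np.r_[a[1:],a[0]]).as_matrix()
def grab(n):
    m=camera_model(n); p,d=camera(n); return p,d,np.array(m["K"]),np.array(m["position"]),rot(m)
def cloud(d,K,t,A):
    v,u=np.mgrid[:d.shape[0],:d.shape[1]]
    c=np.stack([(u-K[0,2])/K[0,0]*d,(v-K[1,2])/K[1,1]*d,d],-1)
    return c@A.T+t
def ray(u,v,K,t,A,z):
    r=A@np.array([(u-K[0,2])/K[0,0],(v-K[1,2])/K[1,1],1]); return t+r*(z-t[2])/r[2]
def save(n,p,s=1): 
    cv2.imwrite(f"pics/{n}.png",cv2.resize(p[...,::-1],None,fx=s,fy=s,interpolation=cv2.INTER_CUBIC))
def tool():
    o=ctrl.get_obs(); q=o["eef_rot"]; return np.array(o["eef_pos"]),R.from_quat(np.r_[q[1:],q[0]]).as_matrix(),o
E
python3 - <<'E'
from h import *
for n in("scene","top","wrist"):
    p,d,K,t,A=grab(n); save(n+"0",p,1.5 if n!="wrist" else 1); np.savez(n+"0.npz",p=p,d=d,K=K,t=t,A=A); print(n,t,A[:,2],K[0,0],(d==0).mean())
o=ctrl.get_obs();print(o, ctrl.pinch_z)
E
```

```text
pics
scene [1.00555799 0.73398861 0.84704391] [-0.39476595 -0.63964365 -0.65955731] 457.963369325982 0.004114786783854167
top [0.32457174 0.00408992 1.33132782] [ 0.21428912  0.02259243 -0.97650896] 500.16168721096506 0.004033406575520833
wrist [0.10507678 0.56961598 0.3729699 ] [ 0.25858321 -0.08109385 -0.96257909] 297.02971837529736 0.004048665364583333
{'time_s': 0.15, 'q': array([ 1.06566447e+00,  1.81352671e-01,  1.60776787e+00, -2.55207529e-05,
        1.35381735e+00, -2.06312050e-01]), 'dq': array([ 6.73789059e-06, -3.33831828e-03, -2.41634810e-03, -1.71149100e-03,
       -1.55936933e-03, -7.40802226e-05]), 'joint_efforts': array([ 1.53753888e-03, -4.45260537e+01, -3.51695681e+01, -1.27666999e-04,
        5.71575249e-03, -5.72462841e-05]), 'eef_pos': array([0.16910962, 0.54922701, 0.30320606]), 'eef_rot': array([-2.22571705e-04,  1.48851877e-01,  9.88859275e-01, -6.34848724e-04]), 'wrist_force': array([-0.50100655,  0.67551975,  0.4481062 ]), 'torque': array([-0.00951776,  0.02638898,  0.0076979 ]), 'opening': 0.997628684324578} 0.0539
```

View pics/top0.png

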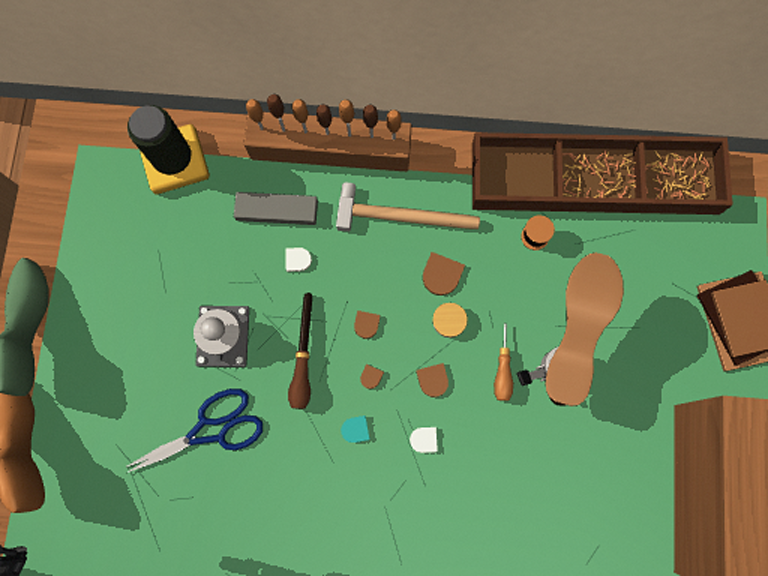

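View pics/scene0.png

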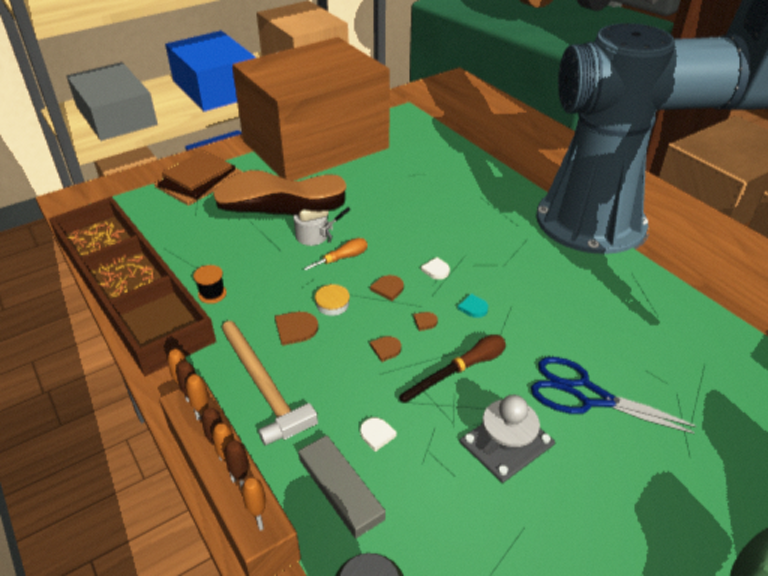

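The top picture shows the jack at (215,330), the sole-up shoe at (580,330) with its toe up, and four brown lifts at (443,273), (433,380), (367,324) and (372,376). The white items (297,260), (425,440) and turquoise (355,430) are look-alikes; the tin is at (450,320), between the lifts. Measuring now.

```bash
cat >> h.py <<'E'
def lifts(p,K,t,A,z=0.010,d=None,lo=0.003,hi=0.02,rng=None):
    """brown blobs -> list of dict centre, yaw, length, width (x=back->breast)"""
    hsv=cv2.cvtColor(p,cv2.COLOR_RGB2HSV)
    m=((hsv[...,0]<16)&(hsv[...,1]>90)&(hsv[...,2]>50)).astype(np.uint8)
    if d is not None:
        c=cloud(d,K,t,A); m&=((c[...,2]>lo)&(c[...,2]<hi)).astype(np.uint8)
    m=cv2.morphologyEx(m,cv2.MORPH_OPEN,np.ones((3,3),np.uint8))
    out=[]
    for c in cv2.findContours(m,cv2.RETR_EXTERNAL,cv2.CHAIN_APPROX_NONE)[0]:
        if cv2.contourArea(c)<80: continue
        w=np.array([ray(u,v,K,t,A,z)[:2] for u,v in c[:,0]])
        if rng is not None and not rng(w.mean(0)): continue
        out.append((c[:,0].mean(0),dshape(w)))
    return out
def dshape(w):
    """D outline pts (m): yaw from min-area box, sign from the blunter end"""
    (cx,cy),(a,b),ang=cv2.minAreaRect((w*1000).astype(np.float32))
    hull=cv2.convexHull((w*1000).astype(np.float32)); 
    best=None
    for k in range(4):
        th=np.radians(ang+90*k); x=np.array([np.cos(th),np.sin(th)]); y=np.array([-x[1],x[0]])
        q=w*1000-[cx,cy]; L=a if k%2==0 else b; W=b if k%2==0 else a
        s=q@x; n=q@y
        f=s>L/2-3.5
        score=np.ptp(n[f])/W-np.ptp(n[s<-(L/2-3.5)])/W
        if best is None or score>best[0]: best=(score,th,L,W)
    th=(best[1]+np.pi)%(2*np.pi)-np.pi
    return dict(c=np.array([cx,cy])/1000,yaw=np.degrees(th),L=best[2],W=best[3],score=best[0])
E
python3 - <<'E'
from h import *
np.set_printoptions(precision=4,suppress=True)
z=np.load("top0.npz"); p,d,K,t,A=[z[k] for k in("p","d","K","t","A")]
for c,s in lifts(p,K,t,A): print(c*1.5,s) if s['L']<90 else None
C=cloud(d,K,t,A)
# ball
v,u=np.mgrid[:384,:512]
m=(u>125)&(u<165)&(v>200)&(v<245)&(C[...,2]>0.085)
q=C[m]; 
f=lambda c:np.linalg.norm(q-c,axis=1)-0.02
from scipy.optimize import least_squares
r=least_squares(f,[*q.mean(0)[:2],.081],loss='soft_l1',f_scale=.001); print("ball",r.x,len(q),q[:,2].max())
# base plate
m=(u>120)&(u<175)&(v>195)&(v<250)&(C[...,2]>0.006)&(C[...,2]<0.03)
w=C[m][:,:2]; print("plate z",np.median(C[m][:,2]),cv2.minAreaRect((w*1000).astype(np.float32)))
# shoe
m=((u>350)&(u<425)&(v>160)&(v<280)&(C[...,2]>0.10)&(C[...,2]<0.2)).astype(np.uint8)
q=C[m>0]; print("shoe z",np.percentile(q[:,2],[1,25,50,75,99]),cv2.minAreaRect((q[:,:2]*1000).astype(np.float32)))
h=q[(q[:,2]>.108)&(q[:,2]<.121)]; print("heel",len(h),cv2.minAreaRect((h[:,:2]*1000).astype(np.float32)))
E
```

```text
[ 14.4918 466.6959] {'c': array([0.264 , 0.6421]), 'yaw': np.float64(101.1237955093384), 'L': 71.61174011230469, 'W': 256.1427917480469, 'score': np.float64(0.8529806138408105)}
[370.3846 376.4231] {'c': array([0.4641, 0.0565]), 'yaw': np.float64(-21.723449707031246), 'L': 35.36122131347656, 'W': 32.03009796142578, 'score': np.float64(0.26180963459483664)}
[432.541  378.6885] {'c': array([ 0.4669, -0.0544]), 'yaw': np.float64(18.32021141052246), 'L': 51.70582580566406, 'W': 48.21997833251953, 'score': np.float64(0.5106461043916087)}
[299.1266 382.6899] {'c': array([0.4455, 0.1823]), 'yaw': np.float64(-83.92419767379761), 'L': 34.22909164428711, 'W': 87.26032257080078, 'score': np.float64(0.5766381726091829)}
[503.2714 377.1429] {'c': array([ 0.4843, -0.1774]), 'yaw': np.float64(-177.00768947601318), 'L': 79.71353149414062, 'W': 28.979516983032227, 'score': np.float64(0.17431863662479752)}
[ 37.6111 339.75  ] {'c': array([0.482 , 0.6551]), 'yaw': np.float64(-90.16983032226564), 'L': 15.687444686889648, 'W': 68.1631088256836, 'score': np.float64(0.5551543615799177)}
[365.9412 323.0882]
[... 255 characters left out ...]
L': 69.23902893066406, 'W': 64.16321563720703, 'score': np.float64(0.689870601553582)}
[538.8889 228.9167] {'c': array([ 0.7607, -0.2271]), 'yaw': np.float64(-85.36502838134766), 'L': 52.92620849609375, 'W': 48.93220520019531, 'score': np.float64(0.2942514099843836)}
ball [0.5173 0.3272 0.081 ] 183 1.331327821770479
plate z 0.010322216783392735 ((521.4864501953125, 333.5967102050781), (133.3338623046875, 130.58631896972656), 6.597341060638428)
shoe z [0.1111 0.1172 0.1434 0.1525 0.1582] ((560.2965087890625, -282.9452819824219), (89.58638000488281, 251.4039764404297), 76.52543640136719)
heel 1024 ((507.8627624511719, -276.1865234375), (73.76417541503906, 146.8346710205078), 75.07012176513672)
```

```bash
cat >> h.py <<'E'
def down(yawx,tilt=None):
    "tool pointing down, tool x at heading yawx (deg)"
    c,s=np.cos(np.radians(yawx)),np.sin(np.radians(yawx))
    return np.array([[c,s,0],[s,-c,0],[0,0,-1.]])
def go(pos,Rm=None):
    "shift mm and rotvec deg from the measured pose"
    t,A,o=tool(); Rm=A if Rm is None else Rm
    print("shift",np.round(A.T@(np.array(pos)-t),4),"rot",np.round(np.degrees(R.from_matrix(A.T@Rm).as_rotvec()),2),"at",np.round(t,4),"x-head %.2f"%np.degrees(np.arctan2(A[1,0],A[0,0])))
E
python3 - <<'E'
from h import *
go([.50,-.27,.38],down(166.5))
z=np.load("top0.npz"); save("lift0",z["p"][160:320,180:320],5)
E
```

```text
shift [-0.5574 -0.6856 -0.076 ] rot [-0.08 -0.02 -3.62] at [0.1691 0.5492 0.3032] x-head 162.88
```

View pics/lift0.png

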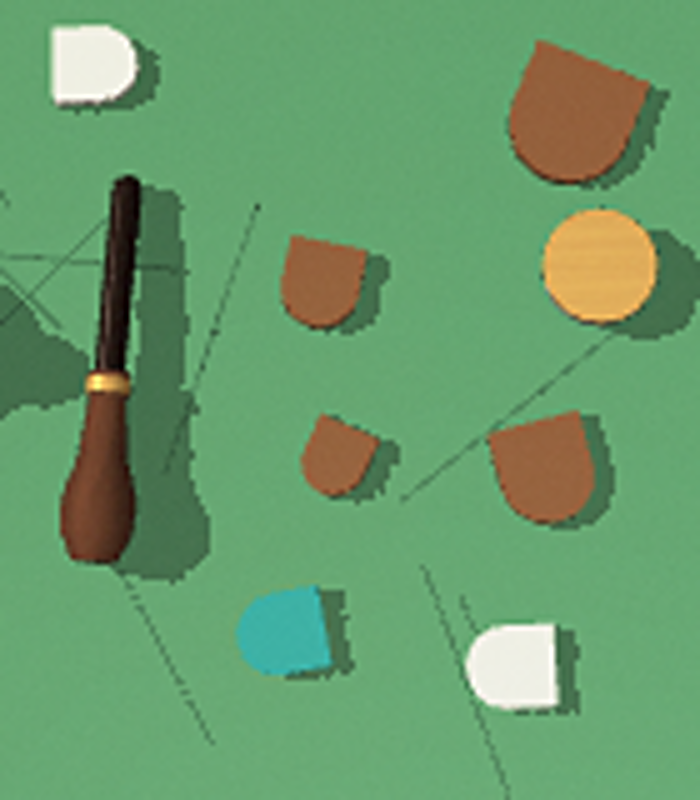

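The crop confirms four brown D-lifts with their breasts pointing away: A upper right (580,110), D (325,283), E (340,455) and C (545,468). Sizes match, and B is absent. The turquoise and white plates are decoys of D's size. Moving over the shoe.

Emit:
arm_command(series=[[-0.028, -0.034, -0.004, 0, 0, 0, 0.085], [-0.056, -0.068, -0.008, 0, 0, 0, 0.085], [-0.084, -0.103, -0.012, 0, 0, 0, 0.085], [-0.112, -0.137, -0.016, 0, 0, 0, 0.085], [-0.139, -0.171, -0.019, 0, 0, 0, 0.085]])

```text
time_s: 0.65
eef_pos: [0.2519, 0.3436, 0.3229]
eef_rot: [0.0, 0.149, 0.989, -0.0]
wrist_force: [1.2, 0.0, 0.4]
opening: 0.998
```

Emit:
arm_command(series=[[-0.028, -0.034, -0.004, 0, 0, 0, 0.085], [-0.056, -0.068, -0.008, 0, 0, 0, 0.085], [-0.084, -0.103, -0.012, 0, 0, 0, 0.085], [-0.112, -0.137, -0.016, 0, 0, 0, 0.085], [-0.139, -0.171, -0.019, 0, 0, 0, 0.085]])

```text
time_s: 1.15
eef_pos: [0.3344, 0.1392, 0.3422]
eef_rot: [0.0, 0.149, 0.989, 0.0]
wrist_force: [0.7, 0.5, -0.0]
opening: 0.993
```

Emit:
arm_command(series=[[-0.028, -0.034, -0.004, 0, 0, 0, 0.085], [-0.056, -0.068, -0.008, 0, 0, 0, 0.085], [-0.084, -0.103, -0.012, 0, 0, 0, 0.085], [-0.112, -0.137, -0.016, 0, 0, 0, 0.085], [-0.139, -0.171, -0.019, 0, 0, 0, 0.085]])

```text
time_s: 1.65
eef_pos: [0.417, -0.0654, 0.3611]
eef_rot: [0.0, 0.149, 0.989, -0.0]
wrist_force: [0.9, 0.0, -0.6]
opening: 0.997
```

Emit:
arm_command(series=[[-0.028, -0.034, -0.004, 0, 0, -1, 0.085], [-0.056, -0.068, -0.008, 0, 0, -2, 0.085], [-0.084, -0.103, -0.012, 0, 0, -3, 0.085], [-0.112, -0.137, -0.016, 0, 0, -3.6, 0.085], [-0.139, -0.171, -0.019, 0, 0, -3.6, 0.085]])

```text
time_s: 2.15
eef_pos: [0.4996, -0.2697, 0.3798]
eef_rot: [-0.0, 0.118, 0.993, 0.0]
wrist_force: [0.3, -0.7, -0.0]
opening: 0.998
```

```bash
python3 - <<'E'
from h import *
np.set_printoptions(precision=4,suppress=True)
t0,A0,o=tool(); print(t0,o['q'],o['time_s'])
p,d,K,t,A=grab("wrist"); save("w1",p,1.5); np.savez("w1.npz",p=p,d=d,K=K,t=t,A=A)
C=cloud(d,K,t,A)
m=(C[...,2]>.10)&(C[...,2]<.2)&(abs(C[...,1]+.28)<.09)&(C[...,0]>.42)&(C[...,0]<.75)&(d>0)
q=C[m]; print(len(q),np.percentile(q[:,2],[1,25,50,75,99]))
psi=np.radians(-13.5)
for it in range(3):
    x=np.array([np.cos(psi),np.sin(psi)]); y=np.array([-x[1],x[0]])
    s=q[:,:2]@x; n=q[:,:2]@y; s0=s.min()
    mid=[]
    for a in np.arange(20,130,4): # distance from heel back, mm
        k=(s-s0>a/1e3)&(s-s0<(a+4)/1e3)
        if k.sum()>5: mid.append((a+2,n[k].min(),n[k].max(),np.median(q[k,2])))
    mid=np.array(mid); 
    k=mid[:,0]<72
    sl=np.polyfit(mid[k,0]/1e3,(mid[k,1]+mid[k,2])/2,1); print(np.degrees(psi),sl,s0)
    psi+=np.arctan(sl[0])
print(np.c_[mid[:,0],(mid[:,2]-mid[:,1])*1e3,(mid[:,1]+mid[:,2])*500,mid[:,3]*1e3])
E
```

```text
[ 0.4996 -0.2697  0.3798] [-0.704   0.1111  1.5328  0.0001  1.498  -2.0387] 2.15
12711 [0.1142 0.1163 0.1411 0.1531 0.1563]
-13.5 [-0.3862 -0.1269] 0.48565475898000426
-34.61676187805946 [0.2171 0.0406] 0.49641994725386973
-22.366318259678764 [ 0.1231 -0.0715] 0.5010973504067695
[[ 22.      67.2704 -68.4819 115.586 ]
 [ 26.      70.0948 -67.8238 115.6582]
 [ 30.      71.4527 -67.7964 115.8119]
 [ 34.      72.8171 -67.9202 115.6961]
 [ 38.      73.3137 -67.3726 115.5842]
 [ 42.      73.3767 -66.7097 115.5599]
 [ 46.      73.4169 -66.0811 115.7995]
 [ 50.      73.7393 -65.3432 115.7364]
 [ 54.      74.0101 -64.8894 115.667 ]
 [ 58.      72.7183 -63.8872 115.6577]
 [ 62.      71.6221 -63.8891 115.7078]
 [ 66.      69.7158 -63.1853 115.7531]
 [ 70.      69.0665 -63.086  116.1121]
 [ 74.      66.9404 -62.385  116.3363]
 [ 78.      64.6945 -61.9023 116.7087]
 [ 82.      61.11   -60.7316 117.71  ]
 [ 86.      59.643  -59.8541 118.7323]
 [ 90.      57.6785 -58.9927 120.5427]
 [ 94.      56.4818 -57.828  122.5229]
 [ 98.      55.2389 -56.6001 125.0622]
 [102.      53.949  -55.3725 127.4403]
 [106.      55.033  -54.1125 129.5737]
 [110.      55.8409 -52.8061 132.2857]
 [114.      55.4527 -51.1324 134.624 ]
 [118.      57.5346 -50.37   136.9653]
 [122.      57.2318 -49.9547 139.3965]
 [126.      60.5018 -48.772  141.9969]
 [130.      63.3156 -47.4202 144.4872]]
```

View pics/w1.png

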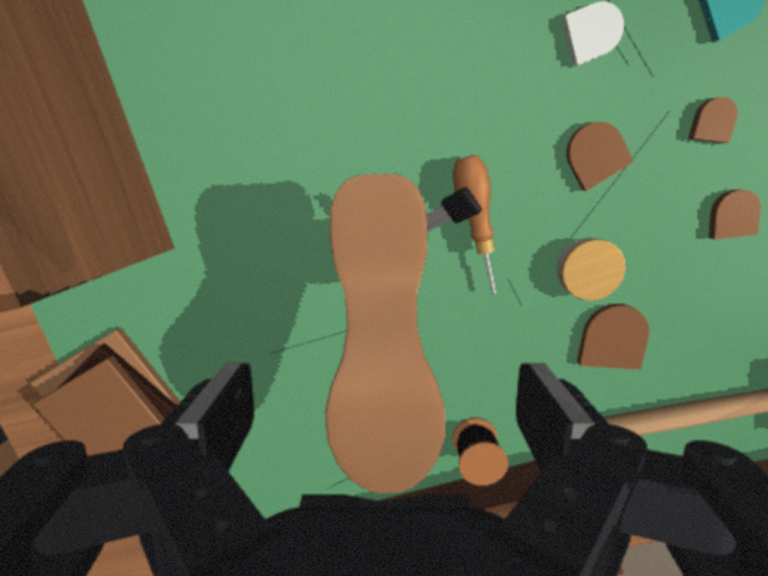

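```bash
cat > shoe.py <<'E'
from h import *
def shoefit(C,d,ok,psi):
    q=C[ok&(d>0)]
    for it in range(12):
        x=np.array([np.cos(psi),np.sin(psi)]); y=np.array([-x[1],x[0]])
        s=q[:,:2]@x; n=q[:,:2]@y; s0=np.sort(s)[3]
        m=[]
        for a in np.arange(12,112,4):
            k=(s-s0>a/1e3)&(s-s0<(a+4)/1e3)
            m.append((a+2,n[k].min(),n[k].max()))
        m=np.array(m); mid=(m[:,1]+m[:,2])/2
        sl=np.polyfit(m[:,0]/1e3,mid,1); psi+=.6*np.arctan(sl[0])
    s1=np.sort(s)[-4]
    yc=np.polyval(sl,.07)
    ax=x*(s0+.070)+y*yc
    print("psi %.2f"%np.degrees(psi),"len %.1f"%((s1-s0)*1e3),"axis",ax,"waist",ax+.028*x, "toe mid", (n[s>s1-.01].mean()-yc)*1e3)
    print(np.round((mid-yc)*1e3,1), np.round((m[:,2]-m[:,1])*1e3,1))
    return psi,ax
E
python3 - <<'E'
from shoe import *
np.set_printoptions(precision=4,suppress=True)
for n,lo in(("w1",.105),("top0",.105)):
    z=np.load(n+".npz"); C=cloud(z["d"],z["K"],z["t"],z["A"])
    ok=(C[...,2]>lo)&(C[...,2]<.2)&(abs(C[...,1]+.28)<.1)&(C[...,0]>.42)&(C[...,0]<.72)
    if n=="w1":
        v,u=np.mgrid[:384,:512]; ok&=(u>190)&(u<310)
    shoefit(C,z["d"],ok,np.radians(-13.5))
E
```

```text
psi -11.44 len 250.0 axis [ 0.506  -0.2742] waist [ 0.5335 -0.2797] toe mid 0.4009749589741485
[ 0.2  0.1  0.5 -0.3  0.1 -0.  -0.1 -0.3 -0.5 -0.1 -0.3  0.2  0.1 -0.
 -0.2  0.2 -0.   0.4  0.4  0.1  0.1 -0.1 -0.2 -0.4  0.1] [62.9 65.5 68.9 70.7 71.9 72.  72.1 72.4 72.5 71.6 71.8 70.9 71.2 69.
 66.8 63.6 61.6 60.5 57.9 55.7 53.2 52.9 52.8 52.8 51.4]
psi -11.86 len 250.9 axis [ 0.5055 -0.2739] waist [ 0.5329 -0.2796] toe mid 0.8658941438962897
[ 0.7 -1.1  0.5  0.2 -0.5  1.2 -0.3  0.1 -0.5  0.6  0.4 -0.1 -1.  -0.
 -0.6 -0.2 -0.3 -0.4 -0.2  0.   0.4  0.7 -0.5  0.8 -0. ] [59.6 65.1 68.3 66.9 69.8 69.8 73.  71.3 73.3 71.8 69.9 70.1 70.1 69.5
 65.3 65.1 64.3 60.8 57.  55.5 51.8 54.1 50.4 52.3 51.8]
```

```bash
python3 - <<'E'
from h import *
go([.5335,-.2797,.26],down(168.5));go([.5335,-.2797,.165],down(168.5))
E
```

```text
shift [-0.0327  0.0039  0.1192] rot [-0.17  0.07 -2.23] at [ 0.5008 -0.2753  0.3792] x-head 166.27
shift [-0.0326  0.0042  0.2142] rot [-0.17  0.07 -2.23] at [ 0.5008 -0.2753  0.3792] x-head 166.27
```

Emit:
arm_command(series=[[-0.016, 0.002, 0.03, 0, 0, -1, 0.085], [-0.033, 0.004, 0.07, 0, 0, -2, 0.085], [-0.033, 0.004, 0.11, 0, 0, -2, 0.085], [-0.033, 0.004, 0.12, 0, 0, -2, 0.085], [-0.033, 0.004, 0.12, 0, 0, -2, 0.085]])

```text
time_s: 2.7
eef_pos: [0.5313, -0.2708, 0.258]
eef_rot: [-0.002, 0.1, 0.995, 0.001]
wrist_force: [-0.9, -0.3, -0.1]
opening: 0.993
```

```bash
python3 - <<'E'
from h import *
go([.5335,-.2797,.165],down(168.5)); ctrl.get_obs(); camera("wrist");go([.5335,-.2797,.165],down(168.5))
E
```

```text
shift [-0.0043 -0.0085  0.0929] rot [ 0.12 -0.24 -0.02] at [ 0.5313 -0.2708  0.258 ] x-head 168.48
shift [-0.0029 -0.0077  0.0954] rot [ 0.01 -0.03 -0.02] at [ 0.5322 -0.2716  0.2604] x-head 168.48
```

Emit:
arm_command(series=[[-0.002, -0.008, 0.02, 0, 0, 0, 0.085], [-0.002, -0.008, 0.045, 0, 0, 0, 0.085], [-0.002, -0.008, 0.07, 0, 0, 0, 0.085], [-0.002, -0.008, 0.09, 0, 0, 0, 0.085], [-0.002, -0.008, 0.095, 0, 0, 0, 0.085]])

```text
time_s: 3.25
eef_pos: [0.5328, -0.2801, 0.1655]
eef_rot: [0.0, 0.1, 0.995, -0.0]
wrist_force: [0.3, 0.1, 0.3]
opening: 0.996
```

Emit:
arm_command(series=[[0, 0, 0, 0, 0, 0, 0.085], [0, 0, 0, 0, 0, 0, 0.04], [0, 0, 0, 0, 0, 0, 0.04], [0, 0, 0, 0, 0, 0, 0.04], [0, 0, 0, 0, 0, 0, 0.04]])

```text
time_s: 3.75
eef_pos: [0.5337, -0.2806, 0.1669]
eef_rot: [0.002, 0.1, 0.995, -0.001]
wrist_force: [-0.0, -0.7, 6.8]
opening: 0.573
```

Emit:
arm_command(series=[[0, 0, 0, 0, 0, 0, 0.03], [0, 0, 0, 0, 0, 0, 0.03], [0, 0, 0, 0, 0, 0, 0.03], [0, 0, 0, 0, 0, 0, 0.03], [0, 0, 0, 0, 0, 0, 0.03]])

```text
time_s: 4.25
eef_pos: [0.5338, -0.2806, 0.1669]
eef_rot: [0.002, 0.1, 0.995, -0.001]
wrist_force: [0.2, 0.1, 6.1]
opening: 0.574
```

Emit:
arm_command(series=[[0, 0, -0.01, 0, 0, 0, 0.03], [0, 0, -0.03, 0, 0, 0, 0.03], [0, 0, -0.06, 0, 0, 0, 0.03], [0, 0, -0.09, 0, 0, 0, 0.03], [0, 0, -0.11, 0, 0, 0, 0.03]])

```text
time_s: 4.75
eef_pos: [0.5324, -0.2797, 0.2764]
eef_rot: [-0.0, 0.1, 0.995, 0.0]
wrist_force: [0.2, -1.0, -5.8]
opening: 0.578
```

Emit:
arm_command(series=[[0, 0, -0.02, 0, 0, 0, 0.03], [0, 0, -0.03, 0, 0, 0, 0.03], [0, 0, -0.03, 0, 0, 0, 0.03], [0, 0, -0.03, 0, 0, 0, 0.03], [0, 0, -0.03, 0, 0, 0, 0.03]])

```text
time_s: 5.25
eef_pos: [0.532, -0.2793, 0.303]
eef_rot: [-0.001, 0.1, 0.995, 0.001]
wrist_force: [0.4, -0.3, -6.6]
opening: 0.575
```

```bash
python3 - <<'E'
from h import *
t,A,o=tool(); print(t,A.round(4),o['wrist_force'],o['torque'],o['opening'])
p,d,K,t,A=grab("wrist"); C=cloud(d,K,t,A)
save("w2",p)
v,u=np.mgrid[:384,:512]; ok=(d>0)&(C[...,2]>.24)&(C[...,2]<.265)&(u>200)&(u<300)&(v<250)
q=C[ok]; c=np.linalg.lstsq(np.c_[q[:,:2],np.ones(len(q))],q[:,2],rcond=None)[0]; print("heel plane",c,len(q),np.median(q[:,2]))
E
```

```text
[ 0.53198171 -0.2793403   0.30296098] [[-0.9798  0.1997 -0.0026]
 [ 0.1997  0.9798  0.0021]
 [ 0.003   0.0016 -1.    ]] [ 0.41035292 -0.32767755 -6.62899252] [-0.09219753 -0.16483697 -0.02030165] 0.5746567280846478
heel plane [ 0.01794324 -0.00029178  0.24379618] 22219 0.25227638832940524
```

View pics/w2.png

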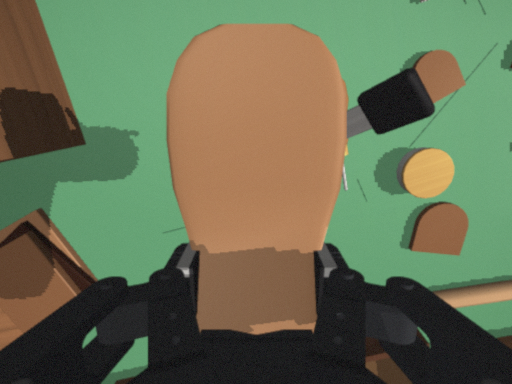

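The shoe is held level by the waist (heel at (255,130), pads at the waist). Carrying it across to the jack.

Emit:
arm_command(series=[[0.003, 0.018, -0.001, 0, 0, 0, 0.03], [0.009, 0.05, -0.002, 0, 0, 0, 0.03], [0.017, 0.09, -0.002, 0, 0, 0, 0.03], [0.024, 0.13, -0.002, 0, 0, 0, 0.03], [0.031, 0.17, -0.002, 0, 0, 0, 0.03]])

```text
time_s: 5.8
eef_pos: [0.5356, -0.1049, 0.3062]
eef_rot: [-0.001, 0.1, 0.995, 0.0]
wrist_force: [0.9, 0.6, -7.1]
opening: 0.575
```

Emit:
arm_command(series=[[0.007, 0.04, 0, 0, 0, 0, 0.03], [0.015, 0.08, 0, 0, 0, 0, 0.03], [0.022, 0.12, 0, 0, 0, 0, 0.03], [0.03, 0.16, 0, 0, 0, 0, 0.03], [0.037, 0.2, 0, 0, 0, 0, 0.03]])

```text
time_s: 6.3
eef_pos: [0.539, 0.0985, 0.3064]
eef_rot: [-0.001, 0.1, 0.995, 0.0]
wrist_force: [1.6, -1.1, -6.3]
opening: 0.574
```

Emit:
arm_command(series=[[0.007, 0.04, 0, 0, 0, 0, 0.03], [0.015, 0.08, 0, 0, 0, 0, 0.03], [0.022, 0.12, 0, 0, 0, 0, 0.03], [0.03, 0.16, 0, 0, 0, 0, 0.03], [0.036, 0.19, 0, 0, 0, 0, 0.03]])

```text
time_s: 6.8
eef_pos: [0.5413, 0.2925, 0.3061]
eef_rot: [-0.001, 0.1, 0.995, 0.0]
wrist_force: [-0.1, -0.6, -5.4]
opening: 0.576
```

Emit:
arm_command(series=[[0.003, 0.015, 0, 0, 0, 0, 0.03], [0.005, 0.03, 0, 0, 0, 0, 0.03], [0.005, 0.03, 0, 0, 0, 0, 0.03], [0.005, 0.03, 0, 0, 0, 0, 0.03], [0.005, 0.03, 0, 0, 0, 0, 0.03]])

```text
time_s: 7.3
eef_pos: [0.5439, 0.3189, 0.3067]
eef_rot: [-0.0, 0.101, 0.995, -0.0]
wrist_force: [0.1, 0.6, -7.1]
opening: 0.578
```

```bash
python3 - <<'E'
from shoe import *
np.set_printoptions(precision=4,suppress=True)
t0,A0,o=tool(); print(t0,np.degrees(np.arctan2(A0[1,0],A0[0,0])),o['wrist_force'])
p,d,K,t,A=grab("scene"); save("s1",p); np.savez("s1.npz",p=p,d=d,K=K,t=t,A=A)
p,d,K,t,A=grab("wrist"); np.savez("w3.npz",p=p,d=d,K=K,t=t,A=A); C=cloud(d,K,t,A)
v,u=np.mgrid[:384,:512]
ok=(d>0)&(C[...,2]>.235)&(C[...,2]<.29)&(u>150)&(u<360)&(v<225)
hsv=cv2.cvtColor(p,cv2.COLOR_RGB2HSV); ok&=(hsv[...,2]>70)&(hsv[...,0]<18)&(hsv[...,1]>70)
q=C[ok]
psi=np.radians(-11.5)
for it in range(10):
    x=np.array([np.cos(psi),np.sin(psi)]); y=np.array([-x[1],x[0]])
    s=q[:,:2]@x; n=q[:,:2]@y; s0=np.sort(s)[3]; m=[]
    for a in np.arange(12,80,4):
        k=(s-s0>a/1e3)&(s-s0<(a+4)/1e3); m.append((a+2,n[k].min(),n[k].max()))
    m=np.array(m); mid=(m[:,1]+m[:,2])/2; sl=np.polyfit(m[:,0]/1e3,mid,1); psi+=.6*np.arctan(sl[0])
f=(s-s0>.01)&(s-s0<.06)&(abs(n-mid.mean())<.025)
pl=np.linalg.lstsq(np.c_[s[f],n[f],np.ones(f.sum())],q[f,2],rcond=None)[0]
yc=np.polyval(sl,.07); print("psi",np.degrees(psi),"axis(+.070)",x*(s0+.07)+y*yc,"heel z",np.median(q[f,2]),"slopes",pl[:2])
print((m[:,2]-m[:,1])*1e3,(mid-yc)*1e3)
print("expected axis", t0[:2]-.028*x)
E
```

```text
[0.5439 0.3189 0.3067] 168.40875964903375 [ 0.1112  0.5511 -7.0898]
psi -11.598153254136186 axis(+.070) [0.5168 0.3248] heel z 0.25578717426306763 slopes [-0.001   0.0004]
[62.3313 65.6569 69.399  70.2963 71.4539 71.9028 72.3513 72.9602 72.4461
 71.9153 71.3756 71.012  70.4514 69.193  66.8164 64.7797 62.4057] [-0.0821  0.0042 -0.0202 -0.1014  0.0399  0.1509  0.1271  0.1556 -0.0538
 -0.0969  0.0704 -0.1379 -0.0904 -0.0746 -0.0278  0.0624  0.0751]
expected axis [0.5164 0.3245]
```

View pics/s1.png

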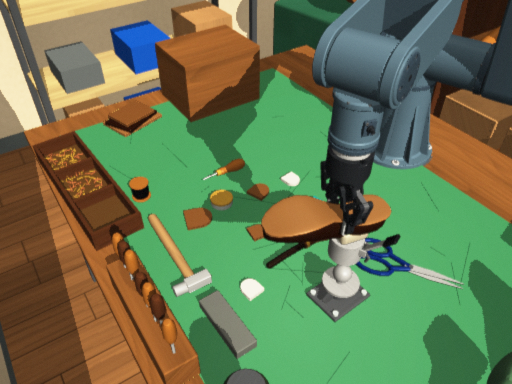

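```bash
python3 - <<'E'
from h import *
from scipy.optimize import least_squares
np.set_printoptions(precision=4,suppress=True)
for f in("scene0","s1"):
    z=np.load(f+".npz"); C=cloud(z["d"],z["K"],z["t"],z["A"]); D=z["d"]>0
    m=D&(np.hypot(C[...,0]-.5173,C[...,1]-.327)<.024)&(C[...,2]>.084)&(C[...,2]<.103); q=C[m]
    r=least_squares(lambda c:np.linalg.norm(q-c,axis=1)-.02,[.5173,.327,.081],loss='soft_l1',f_scale=.001); print(f,"ball",r.x,len(q),r.cost)
m=D&(np.hypot(C[...,0]-.517,C[...,1]-.325)<.038)&(C[...,2]>.142)&(C[...,2]<.19); q=C[m]
r=least_squares(lambda c:np.hypot(q[:,0]-c[0],q[:,1]-c[1])-.0335,[.517,.325],loss='soft_l1',f_scale=.001);print("cup",r.x,len(q),r.cost,q[:,2].min(), np.std(r.fun))
E
```

```text
scene0 ball [0.5157 0.3257 0.0807] 232 0.00011051158905791703
s1 ball [0.5159 0.3259 0.0807] 217 9.814032571774715e-05
cup [0.518  0.3231] 578 0.0002906949293001889 0.14211762906081538 0.0014168628012542447
```

Emit:
arm_command(series=[[0.0017, 0.0022, 0.005, 0, 0, 0, 0.03], [0.0017, 0.0022, 0.015, 0, 0, 0, 0.03], [0.0017, 0.0022, 0.025, 0, 0, 0, 0.03], [0.0017, 0.0022, 0.031, 0, 0, 0, 0.03], [0.0017, 0.0022, 0.033, 0, 0, 0, 0.03]])

```text
time_s: 7.9
eef_pos: [0.5418, 0.3222, 0.272]
eef_rot: [-0.001, 0.1, 0.995, -0.001]
wrist_force: [-0.3, 0.3, -6.5]
opening: 0.574
```

```bash
python3 - <<'E'
from h import *
from scipy.optimize import least_squares
np.set_printoptions(precision=4,suppress=True)
print(tool()[0])
p,d,K,t,A=grab("scene"); np.savez("s2.npz",p=p,d=d,K=K,t=t,A=A)
save("s2",p[170:330,260:420],4)
C=cloud(d,K,t,A)
for lo,hi in((.108,.13),(.13,.155)):
    m=(d>0)&(np.hypot(C[...,0]-.517,C[...,1]-.325)<.038)&(C[...,2]>lo)&(C[...,2]<hi); q=C[m]
    r=least_squares(lambda c:np.hypot(q[:,0]-c[0],q[:,1]-c[1])-.0335,[.517,.325],loss='soft_l1',f_scale=.001);print("cup",r.x,len(q),np.std(r.fun))
E
```

```text
[0.5418 0.3222 0.272 ]
cup [0.5157 0.3261] 223 0.0009512574709690919
cup [0.5157 0.3263] 283 0.0009291685317672268
```

View pics/s2.png

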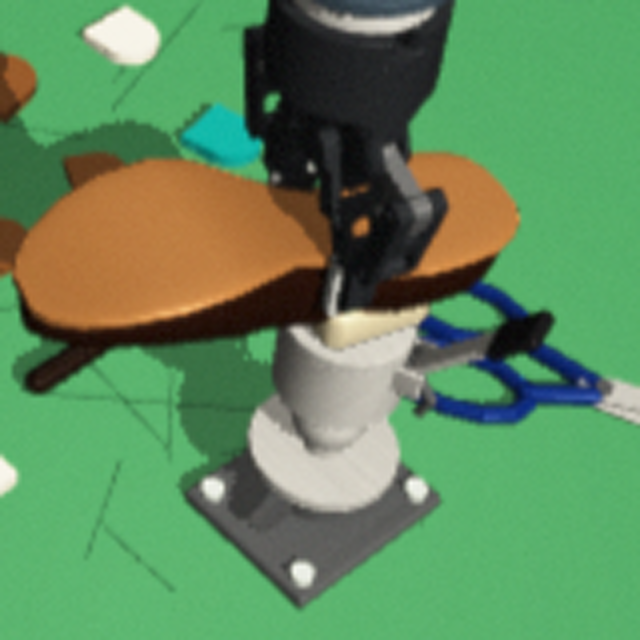

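The cup, at (345,380) in the crop, sits right above the ball at (335,430), and the fit agrees within 0.5 mm. Descending gently.

Emit:
arm_command(series=[[0, 0, 0.005, 0, 0, 0, 0.03], [0, 0, 0.011, 0, 0, 0, 0.03], [0, 0, 0.017, 0, 0, 0, 0.03], [0, 0, 0.022, 0, 0, 0, 0.03], [0, 0, 0.026, 0, 0, 0, 0.03]])

```text
time_s: 8.45
eef_pos: [0.5422, 0.3224, 0.2472]
eef_rot: [-0.0, 0.1, 0.995, -0.0]
wrist_force: [0.0, -0.7, -5.9]
opening: 0.57
```

Emit:
arm_command(series=[[0, 0, 0.005, 0, 0, 0, 0.03], [0, 0, 0.01, 0, 0, 0, 0.03], [0, 0, 0.014, 0, 0, 0, 0.03], [0, 0, 0.018, 0, 0, 0, 0.03], [0, 0, 0.02, 0, 0, 0, 0.03]])

```text
time_s: 8.95
eef_pos: [0.5423, 0.3224, 0.2273]
eef_rot: [-0.0, 0.1, 0.995, -0.0]
wrist_force: [-1.1, -1.0, -5.5]
opening: 0.574
```

Emit:
arm_command(series=[[0, 0, 0.002, 0, 0, 0, 0.03], [0, 0, 0.004, 0, 0, 0, 0.03], [0, 0, 0.005, 0, 0, 0, 0.03], [0, 0, 0.006, 0, 0, 0, 0.03], [0, 0, 0.006, 0, 0, 0, 0.03]])

```text
time_s: 9.45
eef_pos: [0.5424, 0.3224, 0.2219]
eef_rot: [-0.0, 0.1, 0.995, -0.0]
wrist_force: [-1.6, -1.8, -4.1]
opening: 0.572
```

```bash
python3 - <<'E'
from h import *
np.set_printoptions(precision=4,suppress=True)
t0,A0,o=tool(); print(t0,o['wrist_force'],o['torque'])
p,d,K,t,A=grab("wrist"); C=cloud(d,K,t,A); np.savez("w4.npz",p=p,d=d,K=K,t=t,A=A)
ok=(d>0)&(np.hypot(C[...,0]-.485,C[...,1]-.334)<.025)&(C[...,2]>.15); q=C[ok]
c=np.linalg.lstsq(np.c_[q[:,:2],np.ones(len(q))],q[:,2],rcond=None)[0]; print("heel z",np.median(q[:,2]),c)
E
```

```text
[0.5424 0.3224 0.2219] [-1.624  -1.806  -4.0988] [-0.5521  0.3396  0.0641]
heel z 0.17100540409015552 [-0.0023  0.0005  0.1719]
```

Emit:
arm_command(series=[[0, 0, 0.001, 0, 0, 0, 0.03], [0, 0, 0.001, 0, 0, 0, 0.03], [0, 0, 0.001, 0, 0, 0, 0.085], [0, 0, 0.001, 0, 0, 0, 0.085], [0, 0, 0.001, 0, 0, 0, 0.085]])

```text
time_s: 10.0
eef_pos: [0.5433, 0.3229, 0.2219]
eef_rot: [0.001, 0.1, 0.995, 0.001]
wrist_force: [-0.2, 0.3, -0.1]
opening: 0.994
```

Emit:
arm_command(series=[[0, 0, 0, 0, 0, 0, 0.085], [0, 0, -0.01, 0, 0, 0, 0.085], [0, 0, -0.04, 0, 0, 0, 0.085], [0, 0, -0.08, 0, 0, 0, 0.085], [0, 0, -0.11, 0, 0, 0, 0.085]])

```text
time_s: 10.5
eef_pos: [0.5429, 0.3227, 0.3342]
eef_rot: [0.001, 0.1, 0.995, 0.001]
wrist_force: [0.6, 0.1, 0.6]
opening: 0.995
```

```bash
python3 - <<'E'
from shoe import *
np.set_printoptions(precision=4,suppress=True)
t0,A0,o=tool(); print(t0,o['wrist_force'])
p,d,K,t,A=grab("scene"); save("s3",p[150:310,260:420],4); np.savez("s3.npz",p=p,d=d,K=K,t=t,A=A)
p,d,K,t,A=grab("wrist"); C=cloud(d,K,t,A); np.savez("w5.npz",p=p,d=d,K=K,t=t,A=A); save("w5",p)
v,u=np.mgrid[:384,:512]; hsv=cv2.cvtColor(p,cv2.COLOR_RGB2HSV)
ok=(C[...,2]>.16)&(C[...,2]<.23)&(u>150)&(u<360)&(C[...,0]<.6)&(hsv[...,0]<18)&(hsv[...,1]>70)
psi,ax=shoefit(C,d,ok,np.radians(-11.5))
k=ok&(d>0)&(np.hypot(C[...,0]-.485,C[...,1]-.334)<.025); q=C[k]
print("heel z",np.median(q[:,2]),np.linalg.lstsq(np.c_[q[:,:2],np.ones(len(q))],q[:,2],rcond=None)[0])
# black pad
k=(hsv[...,2]<60)&(d>0)&(C[...,2]>.09)&(C[...,2]<.2)&(np.hypot(C[...,0]-.5173,C[...,1]-.3272)<.12)&(C[...,1]>.37)&(C[...,0]<.53)
q=C[k]; print("pad",k.sum(),q.mean(0),q.min(0),q.max(0))
E
```

```text
[0.5429 0.3227 0.3342] [0.5687 0.1305 0.5854]
psi -11.44 len 164.0 axis [0.5156 0.3281] waist [0.5431 0.3226] toe mid -24.31421749503304
[ 0.2  0.1 -0.2  0.1 -0.2  0.1 -0.   0.1  0.1 -0.  -0.2 -0.  -0.3  0.
 -0.3 -0.   0.1  0.4 -0.1 -0.1 -0.1 -0.   0.3 -0.1 -0. ] [62.3 65.7 68.1 69.4 70.6 71.7 72.1 72.4 72.4 71.5 70.9 70.6 69.8 67.9
 65.5 63.4 62.1 59.6 56.9 53.6 53.6 53.1 52.3 51.2 50.9]
heel z 0.17079008706392243 [0.0013 0.0005 0.17  ]
pad 813 [0.4858 0.4006 0.1465] [0.4728 0.3879 0.1314] [0.4993 0.4142 0.1563]
```

View pics/s3.png

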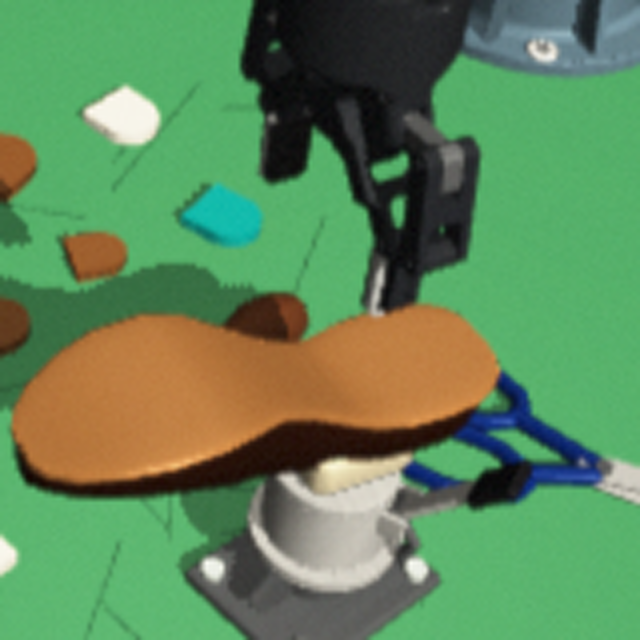

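Shoe is home: heel at z 0.171 and level, with the cup's rim on the collar. The black pad is at (500,487) in the crop, still raised. Closing the fingers and going above the pad, with tool x turned along the lever.

Emit:
arm_command(series=[[0.01, 0.01, 0, 0, 0, 8, 0.0], [0.03, 0.03, 0, 0, 0, 16, 0.0], [0.05, 0.05, 0, 0, 0, 24, 0.0], [0.07, 0.065, 0, 0, 0, 32, 0.0], [0.075, 0.068, 0, 0, 0, 40, 0.0]])

```text
time_s: 11.1
eef_pos: [0.4806, 0.406, 0.3308]
eef_rot: [-0.001, 0.436, 0.9, 0.0]
wrist_force: [-0.3, -0.1, -0.3]
opening: 0.142
```

Emit:
arm_command(series=[[0, 0, 0.01, 0, 0, 8, 0.0], [0, 0, 0.02, 0, 0, 15, 0.0], [0, 0, 0.034, 0, 0, 15, 0.0], [0, 0, 0.034, 0, 0, 15, 0.0], [0, 0, 0.034, 0, 0, 15, 0.0]])

```text
time_s: 11.6
eef_pos: [0.4824, 0.4039, 0.2964]
eef_rot: [-0.0, 0.548, 0.837, -0.001]
wrist_force: [0.0, -0.2, -0.5]
opening: 0.001
```

```bash
python3 - <<'E'
from h import *
e=np.array([-.3987,.9171])
print(tool()[2]['opening'])
for r,z in((84,165),(84,152),(92,140),(100,125),(106,108),(108,95)):
    go([*(np.array([.517,.3275])+e*r/1e3),z/1e3+.073],down(113.5))
E
```

```text
0.0010093668427614488
shift [0.0002 0.0013 0.0584] rot [-0.07  0.01  0.1 ] at [0.4824 0.4039 0.2964] x-head 113.60
shift [0.0002 0.0013 0.0714] rot [-0.07  0.01  0.1 ] at [0.4824 0.4039 0.2964] x-head 113.60
shift [0.0082 0.0014 0.0834] rot [-0.07  0.01  0.1 ] at [0.4824 0.4039 0.2964] x-head 113.60
shift [0.0162 0.0014 0.0984] rot [-0.07  0.01  0.1 ] at [0.4824 0.4039 0.2964] x-head 113.60
shift [0.0222 0.0014 0.1154] rot [-0.07  0.01  0.1 ] at [0.4824 0.4039 0.2964] x-head 113.60
shift [0.0242 0.0014 0.1284] rot [-0.07  0.01  0.1 ] at [0.4824 0.4039 0.2964] x-head 113.60
```

Emit:
arm_command(series=[[0, 0.001, 0.03, 0, 0, 0, 0.0], [0, 0.001, 0.058, 0, 0, 0, 0.0], [0, 0.001, 0.071, 0, 0, 0, 0.0], [0.004, 0.001, 0.077, 0, 0, 0, 0.0], [0.008, 0.001, 0.083, 0, 0, 0, 0.0]])

```text
time_s: 12.1
eef_pos: [0.4805, 0.4138, 0.2163]
eef_rot: [-0.0, 0.548, 0.837, 0.002]
wrist_force: [-3.6, 4.7, 5.5]
opening: 0.002
```

Emit:
arm_command(series=[[0.004, 0, 0.007, 0, 0, 0, 0.0], [0.008, 0, 0.015, 0, 0, 0, 0.0], [0.011, 0, 0.023, 0, 0, 0, 0.0], [0.014, 0, 0.032, 0, 0, 0, 0.0], [0.015, 0, 0.038, 0, 0, 0, 0.0]])

```text
time_s: 12.6
eef_pos: [0.4742, 0.4256, 0.1749]
eef_rot: [-0.0, 0.548, 0.836, -0.0]
wrist_force: [0.8, 1.5, 1.5]
opening: -0.0
```

Emit:
arm_command(series=[[0, 0, 0.003, 0, 0, 0, 0.0], [0.001, 0, 0.006, 0, 0, 0, 0.0], [0.001, 0, 0.007, 0, 0, 0, 0.0], [0.001, 0, 0.008, 0, 0, 0, 0.0], [0.001, 0, 0.008, 0, 0, 0, 0.0]])

```text
time_s: 13.1
eef_pos: [0.4739, 0.4263, 0.1678]
eef_rot: [-0.0, 0.549, 0.836, -0.0]
wrist_force: [0.4, 0.2, 0.4]
opening: -0.001
```

Emit:
arm_command(series=[[0, 0, 0.001, 0, 0, 0, 0.0], [0, 0, 0.002, 0, 0, 0, 0.0], [0, 0, 0.003, 0, 0, 0, 0.0], [0, 0, 0.003, 0, 0, 0, 0.0], [0, 0, 0.003, 0, 0, 0, 0.0]])

```text
time_s: 13.6
eef_pos: [0.474, 0.4273, 0.1657]
eef_rot: [-0.0, 0.548, 0.836, 0.001]
wrist_force: [-1.7, 2.6, 5.3]
opening: -0.0
```

```bash
python3 - <<'E'
from h import *
print(tool()[2]['wrist_force'])
p,d,K,t,A=grab("scene"); save("s4",p[150:310,260:420],4); np.savez("s4.npz",p=p,d=d,K=K,t=t,A=A)
E
```

```text
[-1.70825221  2.58442547  5.31579109]
```

View pics/s4.png

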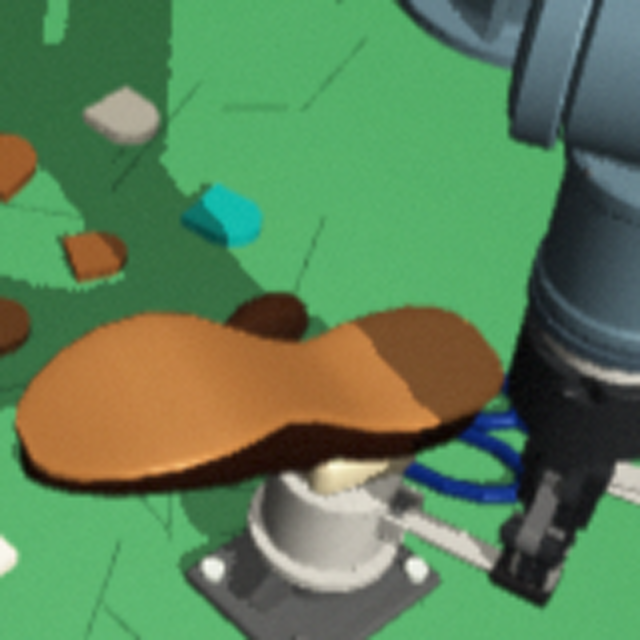

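Lever lies level at its stop, with 5 N on the pad. Retreating and heading for lift A, the largest.

Emit:
arm_command(series=[[0, 0, -0.03, 0, 0, 0, 0.0], [0, 0, -0.07, 0, 0, 0, 0.0], [0, 0, -0.11, 0, 0, 0, 0.0], [0, 0, -0.13, 0, 0, 0, 0.0], [0, 0, -0.135, 0, 0, 0, 0.0]])

```text
time_s: 14.15
eef_pos: [0.4749, 0.427, 0.3031]
eef_rot: [0.001, 0.548, 0.836, 0.002]
wrist_force: [-0.7, 0.9, -0.1]
opening: 0.001
```

```bash
python3 - <<'E'
from h import *
np.set_printoptions(precision=4,suppress=True)
go([.62,-.045,.28],down(163))
p,d,K,t,A=grab("wrist"); C=cloud(d,K,t,A); v=cv2.cvtColor(p,cv2.COLOR_RGB2HSV)[...,2]
k=(np.hypot(C[...,0]-.4755,C[...,1]-.4229)<.011)&(d>0); q=C[k]; print("pad z",np.median(q[:,2]),k.sum(),np.linalg.lstsq(np.c_[q[:,:2],np.ones(len(q))],q[:,2],rcond=None)[0] if k.sum()>9 else 0)
p,d,K,t,A=grab("top"); np.savez("top1.npz",p=p,d=d,K=K,t=t,A=A)
for c,s in lifts(p,K,t,A,rng=lambda w:.4<w[0]<.72 and -.12<w[1]<.13): print(c,s)
E
```

```text
shift [-0.4907 -0.0551  0.0226] rot [  0.28   0.11 -49.52] at [0.4749 0.427  0.3031] x-head 113.48
pad z 0.2677616792304445 1432 [ 6.8933  4.0025 -4.7925]
[246.9231 250.9487] {'c': array([0.4641, 0.0565]), 'yaw': np.float64(-21.723449707031246), 'L': 35.36122131347656, 'W': 32.03009796142578, 'score': np.float64(0.26180963459483664)}
[288.3443 252.459 ] {'c': array([ 0.4669, -0.0544]), 'yaw': np.float64(18.32021141052246), 'L': 51.70582580566406, 'W': 48.21997833251953, 'score': np.float64(0.5106461043916087)}
[243.9608 215.3922] {'c': array([0.557 , 0.0724]), 'yaw': np.float64(-6.223434448242249), 'L': 43.74183654785156, 'W': 40.118499755859375, 'score': np.float64(0.4252715680216139)}
[294.2727 182.0519] {'c': array([ 0.6581, -0.0555]), 'yaw': np.float64(-16.963348388671793), 'L': 69.23902893066406, 'W': 64.30437469482422, 'score': np.float64(0.6883562180539327)}
```

Emit:
arm_command(series=[[-0.049, -0.005, 0.002, 0, 0, -8.4, 0.085], [-0.098, -0.011, 0.004, 0, 0, -16.8, 0.085], [-0.147, -0.016, 0.006, 0, 0, -25.2, 0.085], [-0.196, -0.022, 0.008, 0, 0, -33.6, 0.085], [-0.245, -0.027, 0.01, 0, 0, -42, 0.085]])

```text
time_s: 14.75
eef_pos: [0.5426, 0.2, 0.2874]
eef_rot: [-0.002, 0.224, 0.975, -0.001]
wrist_force: [0.1, 1.3, 0.0]
opening: 0.846
```

Emit:
arm_command(series=[[-0.033, -0.037, 0.002, 0, 0, -3, 0.085], [-0.065, -0.074, 0.004, 0, 0, -6, 0.085], [-0.098, -0.111, 0.006, 0, 0, -7.5, 0.085], [-0.131, -0.148, 0.008, 0, 0, -7.5, 0.085], [-0.163, -0.185, 0.01, 0, 0, -7.5, 0.085]])

```text
time_s: 15.25
eef_pos: [0.6072, -0.0378, 0.2773]
eef_rot: [-0.002, 0.162, 0.987, 0.0]
wrist_force: [0.9, 1.2, 0.2]
opening: 0.996
```

```bash
cat >> h.py <<'E'
TOPZ={'A':.0690,'C':.0725,'D':.0737,'E':.0747}
def look(sel,name,fwd=.008):
    camera("wrist")
    p,d,K,t,A=grab("wrist"); save(name,p)
    for c,s in lifts(p,K,t,A,d=d,rng=lambda w:.4<w[0]<.72 and -.13<w[1]<.14):
        print(np.round(c),np.round(s['c'],4),"yaw %.1f L %.1f W %.1f sc %.2f"%(s['yaw'],s['L'],s['W'],s['score']))
def pick(c,yaw,k,fwd=.008,up=.06):
    y=np.radians(yaw); q=np.array(c)+fwd*np.array([np.cos(y),np.sin(y)])
    go([*q,TOPZ[k]+up],down(yaw+180)); go([*q,TOPZ[k]],down(yaw+180))
E
python3 - <<'E'
from h import *
look('A','a1'); go([.6658,-.0577,.13],down(163)); pick([.6581,-.0555],-17,'A')
E
```

```text
[262. 217.] [ 0.6592 -0.0554] yaw -17.2 L 69.4 W 64.2 sc 0.56
[344.  96.] [0.5577 0.0712] yaw -6.8 L 44.0 W 41.7 sc 0.41
[205.  51.] [ 0.4683 -0.0553] yaw 19.8 L 53.5 W 48.4 sc 0.52
[305.  14.] [0.4715 0.053 ] yaw 71.0 L 33.6 W 25.0 sc 0.04
shift [-0.0604  0.0042  0.1468] rot [-0.13 -0.2  -2.06] at [ 0.6079 -0.0418  0.277 ] x-head 160.94
shift [-0.0604  0.0041  0.1478] rot [-0.13 -0.2  -2.06] at [ 0.6079 -0.0418  0.277 ] x-head 160.94
shift [-0.0606  0.0042  0.2078] rot [-0.13 -0.2  -2.06] at [ 0.6079 -0.0418  0.277 ] x-head 160.94
```

Emit:
arm_command(series=[[-0.02, 0.002, 0.03, 0, 0, -1, 0.085], [-0.04, 0.004, 0.06, 0, 0, -2, 0.085], [-0.06, 0.004, 0.1, 0, 0, -2, 0.085], [-0.061, 0.004, 0.135, 0, 0, -2, 0.085], [-0.061, 0.004, 0.148, 0, 0, -2, 0.085]])

```text
time_s: 15.85
eef_pos: [0.6634, -0.0504, 0.1251]
eef_rot: [-0.006, 0.145, 0.989, 0.001]
wrist_force: [-0.3, 0.5, -0.5]
opening: 0.998
```

```bash
python3 - <<'E'
from h import *
camera("wrist"); pick([.6590,-.0555],-17,'A')
E
```

```text
shift [-0.0055 -0.0062 -0.0041] rot [-0.02 -0.66  0.32] at [ 0.6632 -0.0503  0.125 ] x-head 163.32
shift [-0.0062 -0.0062  0.0559] rot [-0.02 -0.66  0.32] at [ 0.6632 -0.0503  0.125 ] x-head 163.32
```

Emit:
arm_command(series=[[-0.003, -0.004, 0.0, 0, 0, 0, 0.085], [-0.005, -0.006, 0.01, 0, 0, 0, 0.085], [-0.005, -0.006, 0.02, 0, 0, 0, 0.085], [-0.005, -0.006, 0.025, 0, 0, 0, 0.085], [-0.005, -0.006, 0.025, 0, 0, 0, 0.085]])

```text
time_s: 16.4
eef_pos: [0.6696, -0.0587, 0.1067]
eef_rot: [-0.001, 0.145, 0.989, 0.0]
wrist_force: [0.4, 0.6, 0.4]
opening: 0.992
```

```bash
python3 - <<'E'
from h import *
camera("wrist"); camera("wrist"); pick([.6590,-.0555],-17,'A'); print(tool()[2]['wrist_force'])
E
```

```text
shift [ 0.0037 -0.0001 -0.0214] rot [0.   0.01 0.31] at [ 0.6703 -0.0588  0.1076] x-head 163.31
shift [ 0.0037 -0.0001  0.0386] rot [0.   0.01 0.31] at [ 0.6703 -0.0588  0.1076] x-head 163.31
[-0.45306784 -0.21742609 -0.47831785]
```

Emit:
arm_command(series=[[0.004, 0, 0.015, 0, 0, 0, 0.085], [0.004, 0, 0.03, 0, 0, 0, 0.085], [0.004, 0, 0.0385, 0, 0, 0, 0.085], [0.004, 0, 0.0385, 0, 0, 0, 0.085], [0.004, 0, 0.0385, 0, 0, 0, 0.085]])

```text
time_s: 17.0
eef_pos: [0.6662, -0.0577, 0.0682]
eef_rot: [-0.0, 0.145, 0.989, 0.0]
wrist_force: [-0.4, -0.3, 0.3]
opening: 0.995
```

Emit:
arm_command(series=[[0, 0, 0, 0, 0, 0, 0.06], [0, 0, 0, 0, 0, 0, 0.05], [0, 0, 0, 0, 0, 0, 0.05], [0, 0, 0, 0, 0, 0, 0.05], [0, 0, 0, 0, 0, 0, 0.05]])

```text
time_s: 17.5
eef_pos: [0.6673, -0.0579, 0.0701]
eef_rot: [0.001, 0.145, 0.989, -0.0]
wrist_force: [-0.4, 0.9, 6.1]
opening: 0.744
```

```bash
python3 - <<'E'
from h import *
o=tool()[2]; print(o['eef_pos'],o['opening']*85.4,o['wrist_force'])
p,d,K,t,A=grab("scene"); save("s5",p[100:300,100:360],3)
E
```

```text
[ 0.66728151 -0.05791999  0.07012335] 63.56333543161465 [-0.37806601  0.88729259  6.05054133]
```

View pics/s5.png

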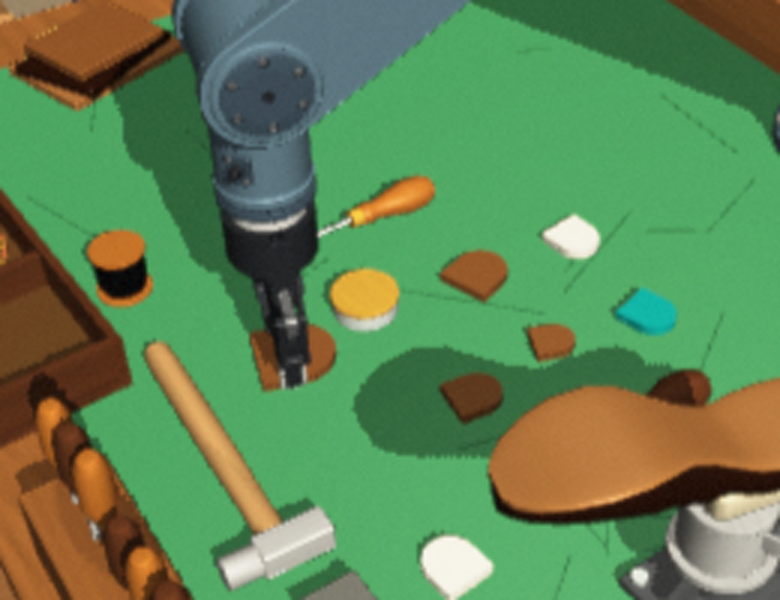

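Lift A is in the jaws, gripped at (293,350), with the tin and hammer clear of it. Lifting it and carrying it over.

Emit:
arm_command(series=[[0, 0, -0.01, 0, 0, 0, 0.05], [0, 0, -0.05, 0, 0, 0, 0.05], [0, 0, -0.1, 0, 0, 0, 0.05], [0, 0, -0.15, 0, 0, 0, 0.05], [0, 0, -0.2, 0, 0, 0, 0.05]])

```text
time_s: 18.05
eef_pos: [0.6657, -0.0575, 0.2708]
eef_rot: [-0.0, 0.145, 0.989, 0.0]
wrist_force: [0.7, -0.5, -0.1]
opening: 0.748
```

Emit:
arm_command(series=[[0, 0, -0.05, 0, 0, 0, 0.05], [0, 0, -0.06, 0, 0, 0, 0.05], [0, 0, -0.06, 0, 0, 0, 0.05], [0, 0, -0.06, 0, 0, 0, 0.05], [0, 0, -0.06, 0, 0, 0, 0.05]])

```text
time_s: 18.55
eef_pos: [0.6653, -0.0574, 0.3257]
eef_rot: [-0.003, 0.145, 0.989, 0.0]
wrist_force: [-0.2, -0.3, -1.4]
opening: 0.748
```

```bash
python3 - <<'E'
from h import *
print(tool()[2]['opening']*85.4)
go([.493,.3324,.33],down(168.5))
E
```

```text
63.91173401075936
shift [ 0.277   0.3239 -0.0029] rot [ 0.   -0.3  -5.19] at [ 0.6653 -0.0574  0.3257] x-head 163.31
```

Emit:
arm_command(series=[[0.01, 0.012, 0, 0, 0, 0, 0.05], [0.036, 0.042, 0, 0, 0, 0, 0.05], [0.066, 0.078, 0, 0, 0, 0, 0.05], [0.097, 0.114, 0, 0, 0, 0, 0.05], [0.128, 0.15, 0, 0, 0, 0, 0.05]])

```text
time_s: 19.05
eef_pos: [0.5849, 0.125, 0.3273]
eef_rot: [-0.001, 0.145, 0.989, 0.0]
wrist_force: [0.1, 0.2, -0.7]
opening: 0.744
```

Emit:
arm_command(series=[[0.03, 0.036, 0, 0, 0, -1, 0.05], [0.06, 0.07, 0, 0, 0, -2, 0.05], [0.095, 0.11, 0, 0, 0, -3, 0.05], [0.125, 0.147, 0, 0, 0, -4, 0.05], [0.144, 0.168, 0, 0, 0, -5.2, 0.05]])

```text
time_s: 19.55
eef_pos: [0.4939, 0.3285, 0.3276]
eef_rot: [-0.001, 0.098, 0.995, 0.0]
wrist_force: [-0.1, -0.7, 0.1]
opening: 0.75
```

Emit:
arm_command(series=[[0.004, 0.005, 0.01, 0, 0, 0, 0.05], [0.004, 0.005, 0.03, 0, 0, 0, 0.05], [0.004, 0.005, 0.04, 0, 0, 0, 0.05], [0.004, 0.005, 0.04, 0, 0, 0, 0.05], [0.004, 0.005, 0.04, 0, 0, 0, 0.05]])

```text
time_s: 20.05
eef_pos: [0.4944, 0.3301, 0.2885]
eef_rot: [-0.0, 0.101, 0.995, -0.0]
wrist_force: [0.1, 0.1, -0.0]
opening: 0.751
```

```bash
cat >> h.py <<'E'
S=np.array([.4847,.3341]); X=np.array([.9799,-.1994])
def place(z,fwd=.008,up=.0):
    q=S+fwd*X; go([*q,z+up],down(168.5))
E
python3 - <<'E'
from h import *
camera("wrist"); place(.2415,.0085)
p,d,K,t,A=grab("wrist"); save("w6",p); C=cloud(d,K,t,A)
v,u=np.mgrid[:384,:512];q=C[(d>0)&(C[...,2]>.2)&(C[...,2]<.26)&(v<260)&(u>150)&(u<370)&(np.hypot(C[...,0]-S[0],C[...,1]-S[1])<.06)]
print(len(q),np.median(q[:,2])); w=(q[:,:2]-S); print((w@X).min(), np.percentile(w@np.array([-X[1],X[0]]),[.5,99.5]))
E
```

```text
shift [0.0021 0.0018 0.0478] rot [ 0.01  0.02 -0.06] at [0.4948 0.3302 0.2893] x-head 168.44
12169 0.22906267842320088
-0.032374232919800565 [-0.04458982  0.04216806]
```

View pics/w6.png

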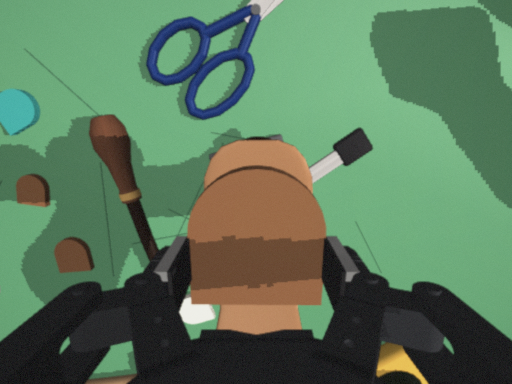

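Lift A hangs level over the heel, round back toward the heel's back, at (257,235). Lowering.

Emit:
arm_command(series=[[0.001, 0.001, 0.01, 0, 0, 0, 0.05], [0.002, 0.002, 0.022, 0, 0, 0, 0.05], [0.002, 0.002, 0.034, 0, 0, 0, 0.05], [0.002, 0.002, 0.042, 0, 0, 0, 0.05], [0.002, 0.002, 0.046, 0, 0, 0, 0.05]])

```text
time_s: 20.65
eef_pos: [0.492, 0.3328, 0.2411]
eef_rot: [-0.001, 0.1, 0.995, -0.001]
wrist_force: [-3.0, 0.8, 16.7]
opening: 0.748
```

Emit:
arm_command(series=[[0, 0, 0.001, 0, 0, 0, 0.05], [0, 0, 0.0015, 0, 0, 0, 0.05], [0, 0, 0.002, 0, 0, 0, 0.05], [0, 0, 0.0025, 0, 0, 0, 0.05], [0, 0, 0.0025, 0, 0, 0, 0.05]])

```text
time_s: 21.15
eef_pos: [0.4928, 0.3331, 0.2411]
eef_rot: [0.0, 0.1, 0.995, 0.0]
wrist_force: [-1.0, -0.4, 5.9]
opening: 0.747
```

```bash
python3 - <<'E'
from h import *
place(.2415,.0085); print(tool()[2]['wrist_force'])
E
```

```text
shift [-0.0003 -0.0007 -0.0004] rot [0.02 0.04 0.01] at [0.4928 0.3331 0.2411] x-head 168.51
[-1.04458811 -0.42324734  5.92262789]
```

Emit:
arm_command(series=[[0, 0, -0.001, 0, 0, 0, 0.085], [0, 0, -0.001, 0, 0, 0, 0.085], [0, 0, -0.001, 0, 0, 0, 0.085], [0, 0, -0.001, 0, 0, 0, 0.085], [0, 0, -0.03, 0, 0, 0, 0.085]])

```text
time_s: 21.65
eef_pos: [0.4906, 0.3321, 0.2661]
eef_rot: [-0.004, 0.1, 0.995, -0.002]
wrist_force: [0.3, -0.7, -1.1]
opening: 0.995
```

Emit:
arm_command(series=[[0, 0, -0.03, 0, 0, 0, 0.085], [0, 0, -0.06, 0, 0, 0, 0.085], [0, 0, -0.07, 0, 0, 0, 0.085], [0, 0, -0.07, 0, 0, 0, 0.085], [0, 0, -0.07, 0, 0, 0, 0.085]])

```text
time_s: 22.15
eef_pos: [0.4922, 0.3329, 0.3388]
eef_rot: [-0.001, 0.1, 0.995, -0.0]
wrist_force: [-0.8, 0.2, -0.5]
opening: 0.992
```

```bash
cat >> h.py <<'E'
def stack(ztop,name=None):
    "outline of the uppermost lift on the heel, from depth, in seat axes (mm)"
    camera("wrist"); p,d,K,t,A=grab("wrist"); C=cloud(d,K,t,A)
    if name: save(name,p)
    k=(d>0)&(abs(C[...,2]-ztop)<.004)&(np.hypot(C[...,0]-S[0],C[...,1]-S[1])<.055)
    q=C[k]; m=cv2.morphologyEx(k.astype(np.uint8),cv2.MORPH_OPEN,np.ones((3,3),np.uint8)); q=C[m>0]
    r=dshape(q[:,:2]); e=r['c']-S
    pl=np.linalg.lstsq(np.c_[q[:,:2],np.ones(len(q))],q[:,2],rcond=None)[0]
    print("top lift: ahead %.1f left %.1f mm"%(e@X*1e3,e@np.array([-X[1],X[0]])*1e3),"yaw %.1f L %.1f W %.1f sc %.2f"%(r['yaw'],r['L'],r['W'],r['score']),"z",np.median(q[:,2]),pl[:2],len(q))
    return C,d,p
def top():
    p,d,K,t,A=grab("top")
    for c,s in lifts(p,K,t,A,rng=lambda w:.4<w[0]<.72 and -.13<w[1]<.14): print(np.round(c),np.round(s['c'],4),"yaw %.1f L %.1f W %.1f sc %.2f"%(s['yaw'],s['L'],s['W'],s['score']))
E
python3 - <<'E'
from h import *
C,d,p=stack(.181,"w7")
k=(np.hypot(C[...,0]-.4755,C[...,1]-.4229)<.012)&(d>0); q=C[k]; print("pad z",np.median(q[:,2]),k.sum())
top(); go([.44,-.04,.28],down(198.5))
E
```

```text
top lift: ahead 0.5 left 1.3 mm yaw -11.2 L 69.9 W 66.2 sc 0.55 z 0.1808037737382111 [ 0.0014877  -0.00045439] 6350
pad z 0.09400525957639877 633
[247. 251.] [0.4641 0.0565] yaw -21.7 L 35.4 W 32.0 sc 0.26
[288. 252.] [ 0.4669 -0.0544] yaw 18.3 L 51.7 W 48.2 sc 0.51
[244. 215.] [0.557  0.0724] yaw -6.2 L 43.7 W 40.1 sc 0.43
shift [-0.0234 -0.3756  0.0589] rot [ -0.06  -0.19 -29.99] at [0.4921 0.3328 0.3382] x-head 168.51
```

A placed within 1.5 mm and flat, and the pad is at z 0.094, so the lever is fully down. Next is C.

Emit:
arm_command(series=[[-0.002, -0.038, 0.0, 0, 0, -6, 0.085], [-0.005, -0.076, 0.0, 0, 0, -12, 0.085], [-0.007, -0.114, 0.01, 0, 0, -18, 0.085], [-0.009, -0.152, 0.02, 0, 0, -24, 0.085], [-0.012, -0.188, 0.03, 0, 0, -30, 0.085]])

```text
time_s: 22.8
eef_pos: [0.466, 0.145, 0.3089]
eef_rot: [-0.001, -0.163, 0.987, 0.0]
wrist_force: [0.1, -0.4, 0.0]
opening: 0.995
```

Emit:
arm_command(series=[[0.02, -0.04, 0.01, 0, 0, 0, 0.085], [0.04, -0.08, 0.02, 0, 0, 0, 0.085], [0.06, -0.12, 0.03, 0, 0, 0, 0.085], [0.08, -0.16, 0.03, 0, 0, 0, 0.085], [0.084, -0.169, 0.03, 0, 0, 0, 0.085]])

```text
time_s: 23.3
eef_pos: [0.4399, -0.0438, 0.2792]
eef_rot: [-0.001, -0.159, 0.987, -0.0]
wrist_force: [-1.4, 0.5, 0.4]
opening: 0.996
```

```bash
python3 - <<'E'
from h import *
look('C','c1'); pick([.4680,-.0550],19,'C')
E
```

```text
[311. 283.] [0.5559 0.0708] yaw -6.5 L 46.3 W 42.9 sc 0.44
[327. 215.] [0.464  0.0546] yaw -22.0 L 36.6 W 34.7 sc 0.22
[240. 192.] [ 0.4668 -0.0557] yaw 20.3 L 53.5 W 48.5 sc 0.52
shift [-0.03   -0.0212  0.1471] rot [ 0.05 -0.05 -0.7 ] at [ 0.4406 -0.0417  0.2797] x-head -161.70
shift [-0.03   -0.0213  0.2071] rot [ 0.05 -0.05 -0.7 ] at [ 0.4406 -0.0417  0.2797] x-head -161.70
```

Emit:
arm_command(series=[[-0.015, -0.01, 0.04, 0, 0, -1, 0.085], [-0.029, -0.021, 0.08, 0, 0, -1, 0.085], [-0.029, -0.021, 0.12, 0, 0, -1, 0.085], [-0.029, -0.021, 0.147, 0, 0, -1, 0.085], [-0.029, -0.021, 0.147, 0, 0, -1, 0.085]])

```text
time_s: 23.9
eef_pos: [0.4724, -0.0485, 0.1292]
eef_rot: [-0.004, -0.17, 0.985, 0.003]
wrist_force: [-1.1, 0.6, -0.5]
opening: 0.992
```

```bash
python3 - <<'E'
from h import *
camera("wrist");camera("wrist"); pick([.4668,-.0553],19.5,'C')
E
```

```text
shift [ 0.0017 -0.0022  0.0009] rot [ 0.06 -0.05  0.1 ] at [ 0.4752 -0.0499  0.1334] x-head -160.40
shift [ 0.0017 -0.0023  0.0609] rot [ 0.06 -0.05  0.1 ] at [ 0.4752 -0.0499  0.1334] x-head -160.40
```

Emit:
arm_command(series=[[0.002, -0.002, 0.02, 0, 0, 0, 0.085], [0.002, -0.002, 0.045, 0, 0, 0, 0.085], [0.002, -0.002, 0.061, 0, 0, 0, 0.085], [0.002, -0.002, 0.061, 0, 0, 0, 0.085], [0.002, -0.002, 0.061, 0, 0, 0, 0.07]])

```text
time_s: 24.5
eef_pos: [0.4752, -0.0538, 0.0741]
eef_rot: [0.001, -0.17, 0.985, -0.001]
wrist_force: [-0.1, 0.1, -0.6]
opening: 0.854
```

Emit:
arm_command(series=[[0, 0, 0, 0, 0, 0, 0.04], [0, 0, 0, 0, 0, 0, 0.035], [0, 0, 0, 0, 0, 0, 0.035], [0, 0, 0, 0, 0, 0, 0.035], [0, 0, 0, 0, 0, 0, 0.035]])

```text
time_s: 25.0
eef_pos: [0.4754, -0.0541, 0.0745]
eef_rot: [0.001, -0.169, 0.986, -0.001]
wrist_force: [-1.2, 2.1, 10.9]
opening: 0.562
```

Emit:
arm_command(series=[[0, 0, -0.01, 0, 0, 0, 0.035], [0, 0, -0.05, 0, 0, 0, 0.035], [0, 0, -0.1, 0, 0, 0, 0.035], [0, 0, -0.15, 0, 0, 0, 0.035], [0, 0, -0.2, 0, 0, 0, 0.035]])

```text
time_s: 25.5
eef_pos: [0.4735, -0.0535, 0.2755]
eef_rot: [0.001, -0.169, 0.986, -0.0]
wrist_force: [0.3, 0.3, 0.1]
opening: 0.557
```

Emit:
arm_command(series=[[0, 0, -0.05, 0, 0, 0, 0.035], [0, 0, -0.06, 0, 0, 0, 0.035], [0, 0, -0.06, 0, 0, 0, 0.035], [0, 0, -0.06, 0, 0, 0, 0.035], [0, 0, -0.06, 0, 0, 0, 0.035]])

```text
time_s: 26.0
eef_pos: [0.473, -0.0534, 0.3303]
eef_rot: [-0.002, -0.169, 0.986, 0.001]
wrist_force: [-0.0, 0.5, -0.8]
opening: 0.561
```

```bash
python3 - <<'E'
from h import *
print(tool()[2]['opening']*85.4)
place(.33,.0085)
E
```

```text
47.90448356088252
shift [-0.1477  0.357   0.0007] rot [ 0.09 -0.2  31.  ] at [ 0.473  -0.0534  0.3303] x-head -160.50
```

Emit:
arm_command(series=[[-0.008, 0.02, 0, 0, 0, 4, 0.035], [-0.022, 0.055, 0, 0, 0, 11, 0.035], [-0.04, 0.095, 0, 0, 0, 18, 0.035], [-0.057, 0.137, 0, 0, 0, 25, 0.035], [-0.074, 0.178, 0, 0, 0, 31, 0.035]])

```text
time_s: 26.5
eef_pos: [0.4834, 0.1403, 0.3303]
eef_rot: [-0.002, 0.103, 0.995, -0.0]
wrist_force: [0.5, -0.2, -0.0]
opening: 0.555
```

Emit:
arm_command(series=[[0.006, 0.042, 0, 0, 0, 0, 0.035], [0.012, 0.084, 0, 0, 0, 0, 0.035], [0.018, 0.126, 0, 0, 0, 0, 0.035], [0.025, 0.165, 0, 0, 0, 0, 0.035], [0.028, 0.19, 0, 0, 0, 0, 0.035]])

```text
time_s: 27.0
eef_pos: [0.4934, 0.3329, 0.3297]
eef_rot: [-0.002, 0.099, 0.995, -0.001]
wrist_force: [-0.4, -0.5, -0.1]
opening: 0.561
```

Emit:
arm_command(series=[[0, 0, 0.01, 0, 0, 0, 0.035], [0, 0, 0.03, 0, 0, 0, 0.035], [0, 0, 0.035, 0, 0, 0, 0.035], [0, 0, 0.035, 0, 0, 0, 0.035], [0, 0, 0.035, 0, 0, 0, 0.035]])

```text
time_s: 27.5
eef_pos: [0.4948, 0.3299, 0.2973]
eef_rot: [-0.0, 0.101, 0.995, -0.0]
wrist_force: [-0.3, -0.7, -1.4]
opening: 0.56
```

```bash
cat >> h.py <<'E'
def held(zlo,zhi,hl):
    camera("wrist"); p,d,K,t,A=grab("wrist"); C=cloud(d,K,t,A); hsv=cv2.cvtColor(p,cv2.COLOR_RGB2HSV)
    k=(d>0)&(C[...,2]>zlo)&(C[...,2]<zhi)&(hsv[...,0]<18)&(hsv[...,1]>70)&(np.hypot(C[...,0]-S[0],C[...,1]-S[1])<.06)
    q=C[cv2.morphologyEx(k.astype(np.uint8),cv2.MORPH_OPEN,np.ones((3,3),np.uint8))>0]; w=(q[:,:2]-S); n=w@np.array([-X[1],X[0]])
    print("held: top z %.4f"%np.median(q[:,2]),"centre ahead by back edge %.1f"%((w@X).min()*1e3+hl),"left %.1f"%(np.percentile(n,[.5,99.5]).mean()*1e3), len(q))
E
python3 - <<'E'
from h import *
held(.215,.25,27); place(.2555,.0085)
E
```

```text
held: top z 0.2331 centre ahead by back edge 2.6 left -1.3 9441
shift [0.0026 0.0017 0.0427] rot [ 0.04  0.06 -0.03] at [0.4952 0.3302 0.2982] x-head 168.47
```

Emit:
arm_command(series=[[0.001, 0.001, 0.01, 0, 0, 0, 0.035], [0.002, 0.002, 0.022, 0, 0, 0, 0.035], [0.002, 0.002, 0.032, 0, 0, 0, 0.035], [0.002, 0.002, 0.038, 0, 0, 0, 0.035], [0.002, 0.002, 0.04, 0, 0, 0, 0.035]])

```text
time_s: 28.1
eef_pos: [0.4925, 0.3327, 0.2558]
eef_rot: [-0.001, 0.1, 0.995, -0.001]
wrist_force: [-0.8, -0.2, -0.8]
opening: 0.56
```

Emit:
arm_command(series=[[0, 0, 0.0005, 0, 0, 0, 0.035], [0, 0, 0.001, 0, 0, 0, 0.035], [0, 0, 0.0015, 0, 0, 0, 0.035], [0, 0, 0.002, 0, 0, 0, 0.035], [0, 0, 0.0025, 0, 0, 0, 0.035]])

```text
time_s: 28.6
eef_pos: [0.4933, 0.333, 0.2556]
eef_rot: [0.0, 0.1, 0.995, 0.0]
wrist_force: [-1.8, 0.2, 5.3]
opening: 0.562
```

Emit:
arm_command(series=[[0, 0, 0, 0, 0, 0, 0.085], [0, 0, 0, 0, 0, 0, 0.085], [0, 0, 0, 0, 0, 0, 0.085], [0, 0, 0, 0, 0, 0, 0.085], [0, 0, -0.03, 0, 0, 0, 0.085]])

```text
time_s: 29.1
eef_pos: [0.491, 0.3319, 0.2805]
eef_rot: [-0.004, 0.1, 0.995, -0.002]
wrist_force: [-0.5, 0.0, -0.7]
opening: 0.995
```

Emit:
arm_command(series=[[0, 0, -0.03, 0, 0, 0, 0.085], [0, 0, -0.06, 0, 0, 0, 0.085], [0, 0, -0.06, 0, 0, 0, 0.085], [0, 0, -0.06, 0, 0, 0, 0.085], [0, 0, -0.06, 0, 0, 0, 0.085]])

```text
time_s: 29.6
eef_pos: [0.4926, 0.3327, 0.3435]
eef_rot: [-0.001, 0.1, 0.995, -0.001]
wrist_force: [-0.4, -0.2, -0.3]
opening: 0.997
```

```bash
python3 - <<'E'
from h import *
stack(.191); top(); go([.515,.08,.28],down(173.5))
E
```

```text
top lift: ahead 0.5 left 1.7 mm yaw -12.5 L 54.6 W 49.9 sc 0.51 z 0.19079084231824855 [ 0.0007538  -0.00031191] 3894
[247. 251.] [0.4641 0.0565] yaw -21.7 L 35.4 W 32.0 sc 0.26
[244. 215.] [0.557  0.0724] yaw -6.2 L 43.7 W 40.1 sc 0.43
shift [-0.0724 -0.2431  0.0636] rot [-0.07 -0.12 -4.99] at [0.4927 0.3327 0.3434] x-head 168.51
```

C is placed, 0.5 mm ahead and 1.7 mm left. Next is D, the brown one at (244,215) in the top camera; the turquoise and white plates of the same size are left alone.

Emit:
arm_command(series=[[-0.012, -0.04, 0.0, 0, 0, -1, 0.085], [-0.024, -0.08, 0.0, 0, 0, -2, 0.085], [-0.036, -0.122, 0.0, 0, 0, -3, 0.085], [-0.048, -0.163, 0.01, 0, 0, -4, 0.085], [-0.06, -0.205, 0.02, 0, 0, -5, 0.085]])

```text
time_s: 30.25
eef_pos: [0.5108, 0.1185, 0.3243]
eef_rot: [-0.0, 0.056, 0.998, 0.0]
wrist_force: [-0.1, 0.1, 0.5]
opening: 0.992
```

Emit:
arm_command(series=[[-0.01, -0.037, 0.02, 0, 0, 0, 0.085], [-0.01, -0.037, 0.04, 0, 0, 0, 0.085], [-0.01, -0.037, 0.044, 0, 0, 0, 0.085], [-0.01, -0.037, 0.044, 0, 0, 0, 0.085], [-0.01, -0.037, 0.044, 0, 0, 0, 0.085]])

```text
time_s: 30.75
eef_pos: [0.5171, 0.0829, 0.2816]
eef_rot: [0.0, 0.056, 0.998, 0.0]
wrist_force: [-0.3, 0.6, 0.8]
opening: 0.997
```

```bash
python3 - <<'E'
from h import *
look('D','d1'); pick([.5570,.0715],-6.5,'D')
E
```

```text
[251. 206.] [0.5572 0.0724] yaw -6.3 L 44.2 W 39.2 sc 0.39
[227. 129.] [0.4646 0.0563] yaw -20.4 L 36.7 W 33.1 sc 0.36
shift [-0.0485 -0.007   0.1483] rot [0.01 0.1  0.1 ] at [0.5173 0.0829 0.282 ] x-head 173.60
shift [-0.0484 -0.007   0.2083] rot [0.01 0.1  0.1 ] at [0.5173 0.0829 0.282 ] x-head 173.60
```

View pics/d1.png

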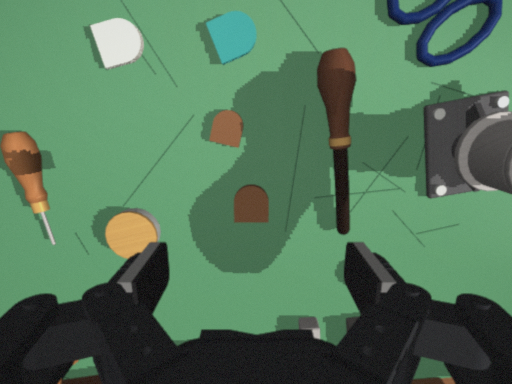

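D is the dark brown plate at (251,204), E is at (227,128), and the decoys are at (232,37) and (118,42). Going down on D.

Emit:
arm_command(series=[[-0.015, -0.003, 0.03, 0, 0, 0, 0.085], [-0.035, -0.006, 0.07, 0, 0, 0, 0.085], [-0.0485, -0.0065, 0.11, 0, 0, 0, 0.085], [-0.0485, -0.0065, 0.148, 0, 0, 0, 0.085], [-0.0485, -0.0065, 0.148, 0, 0, 0, 0.085]])

```text
time_s: 31.35
eef_pos: [0.561, 0.0709, 0.128]
eef_rot: [-0.005, 0.056, 0.998, 0.0]
wrist_force: [-1.5, -0.3, 0.8]
opening: 0.994
```

```bash
python3 - <<'E'
from h import *
camera("wrist");camera("wrist"); pick([.5572,.0722],-6.4,'D')
E
```

```text
shift [-0.0008  0.0006 -0.0002] rot [ 0.   -0.04 -0.04] at [0.5643 0.0708 0.1335] x-head 173.56
shift [-0.0008  0.0006  0.0598] rot [ 0.   -0.04 -0.04] at [0.5643 0.0708 0.1335] x-head 173.56
```

Emit:
arm_command(series=[[-0.001, 0.0005, 0.02, 0, 0, 0, 0.085], [-0.001, 0.0005, 0.045, 0, 0, 0, 0.085], [-0.001, 0.0005, 0.06, 0, 0, 0, 0.085], [-0.001, 0.0005, 0.06, 0, 0, 0, 0.085], [-0.001, 0.0005, 0.06, 0, 0, 0, 0.07]])

```text
time_s: 31.95
eef_pos: [0.5662, 0.0707, 0.0744]
eef_rot: [0.001, 0.056, 0.998, -0.0]
wrist_force: [-0.3, 0.3, 0.3]
opening: 0.854
```

Emit:
arm_command(series=[[0, 0, 0, 0, 0, 0, 0.04], [0, 0, 0, 0, 0, 0, 0.028], [0, 0, 0, 0, 0, 0, 0.028], [0, 0, 0, 0, 0, 0, 0.028], [0, 0, 0, 0, 0, 0, 0.028]])

```text
time_s: 32.45
eef_pos: [0.5665, 0.0705, 0.0746]
eef_rot: [0.001, 0.057, 0.998, -0.0]
wrist_force: [-1.0, -0.1, 6.9]
opening: 0.467
```

Emit:
arm_command(series=[[0, 0, -0.01, 0, 0, 0, 0.028], [0, 0, -0.05, 0, 0, 0, 0.028], [0, 0, -0.1, 0, 0, 0, 0.028], [0, 0, -0.15, 0, 0, 0, 0.028], [0, 0, -0.2, 0, 0, 0, 0.028]])

```text
time_s: 32.95
eef_pos: [0.5648, 0.0706, 0.2757]
eef_rot: [0.0, 0.057, 0.998, -0.0]
wrist_force: [1.2, 0.3, 0.4]
opening: 0.469
```

Emit:
arm_command(series=[[0, 0, -0.05, 0, 0, 0, 0.028], [0, 0, -0.065, 0, 0, 0, 0.028], [0, 0, -0.065, 0, 0, 0, 0.028], [0, 0, -0.065, 0, 0, 0, 0.028], [0, 0, -0.065, 0, 0, 0, 0.028]])

```text
time_s: 33.45
eef_pos: [0.5642, 0.0706, 0.3351]
eef_rot: [-0.002, 0.057, 0.998, 0.0]
wrist_force: [-1.2, 0.1, -0.5]
opening: 0.471
```

```bash
python3 - <<'E'
from h import *
print(tool()[2]['opening']*85.4)
place(.335,.0085)
E
```

```text
40.23134708944855
shift [0.1003 0.252  0.0005] rot [-0.02 -0.27  5.  ] at [0.5642 0.0706 0.3351] x-head 173.50
```

Emit:
arm_command(series=[[0.008, 0.02, 0, 0, 0, 1, 0.028], [0.022, 0.055, 0, 0, 0, 2, 0.028], [0.04, 0.1, 0, 0, 0, 3, 0.028], [0.057, 0.145, 0, 0, 0, 4, 0.028], [0.074, 0.188, 0, 0, 0, 5, 0.028]])

```text
time_s: 33.95
eef_pos: [0.5116, 0.2671, 0.3352]
eef_rot: [-0.002, 0.101, 0.995, -0.001]
wrist_force: [1.4, -0.6, -0.9]
opening: 0.467
```

Emit:
arm_command(series=[[0.018, 0.036, 0, 0, 0, 0, 0.028], [0.03, 0.061, 0, 0, 0, 0, 0.028], [0.031, 0.062, 0.015, 0, 0, 0, 0.028], [0.031, 0.062, 0.03, 0, 0, 0, 0.028], [0.031, 0.062, 0.03, 0, 0, 0, 0.028]])

```text
time_s: 34.45
eef_pos: [0.4935, 0.3311, 0.3028]
eef_rot: [-0.004, 0.1, 0.995, -0.002]
wrist_force: [-0.9, 0.2, -0.2]
opening: 0.47
```

```bash
python3 - <<'E'
from h import *
camera("wrist");held(.225,.26,23); place(.2656,.0085)
E
```

```text
held: top z 0.2414 centre ahead by back edge 1.2 left -0.2 6900
shift [0.0025 0.0004 0.0417] rot [-0.05 -0.05 -0.09] at [0.4955 0.3315 0.3073] x-head 168.41
```

Emit:
arm_command(series=[[0.001, 0.001, 0.01, 0, 0, 0, 0.028], [0.0015, 0.0015, 0.022, 0, 0, 0, 0.028], [0.0015, 0.0015, 0.032, 0, 0, 0, 0.028], [0.0015, 0.0015, 0.037, 0, 0, 0, 0.028], [0.0015, 0.0015, 0.039, 0, 0, 0, 0.028]])

```text
time_s: 35.1
eef_pos: [0.4934, 0.3342, 0.2676]
eef_rot: [-0.001, 0.1, 0.995, -0.0]
wrist_force: [0.1, -0.1, 0.6]
opening: 0.466
```

Emit:
arm_command(series=[[0, 0, 0.001, 0, 0, 0, 0.028], [0, 0, 0.0015, 0, 0, 0, 0.028], [0, 0, 0.002, 0, 0, 0, 0.028], [0, 0, 0.003, 0, 0, 0, 0.028], [0, 0, 0.003, 0, 0, 0, 0.028]])

```text
time_s: 35.6
eef_pos: [0.4938, 0.3345, 0.2659]
eef_rot: [0.0, 0.1, 0.995, 0.0]
wrist_force: [0.9, -0.3, 0.4]
opening: 0.466
```

Emit:
arm_command(series=[[0, 0, 0.0005, 0, 0, 0, 0.028], [0, 0, 0.001, 0, 0, 0, 0.028], [0, 0, 0.0015, 0, 0, 0, 0.028], [0, 0, 0.0015, 0, 0, 0, 0.028], [0, 0, 0.0015, 0, 0, 0, 0.028]])

```text
time_s: 36.1
eef_pos: [0.4939, 0.3346, 0.2656]
eef_rot: [0.0, 0.1, 0.995, 0.0]
wrist_force: [-3.4, -1.0, 7.9]
opening: 0.471
```

Emit:
arm_command(series=[[0, 0, 0, 0, 0, 0, 0.085], [0, 0, 0, 0, 0, 0, 0.085], [0, 0, 0, 0, 0, 0, 0.085], [0, 0, 0, 0, 0, 0, 0.085], [0, 0, -0.03, 0, 0, 0, 0.085]])

```text
time_s: 36.6
eef_pos: [0.4918, 0.3335, 0.2899]
eef_rot: [-0.004, 0.1, 0.995, -0.002]
wrist_force: [0.3, 0.8, -0.5]
opening: 0.993
```

Emit:
arm_command(series=[[0, 0, -0.03, 0, 0, 0, 0.085], [0, 0, -0.05, 0, 0, 0, 0.085], [0, 0, -0.05, 0, 0, 0, 0.085], [0, 0, -0.05, 0, 0, 0, 0.085], [0, 0, -0.05, 0, 0, 0, 0.085]])

```text
time_s: 37.1
eef_pos: [0.4933, 0.3342, 0.3426]
eef_rot: [-0.001, 0.1, 0.995, -0.001]
wrist_force: [0.4, -0.5, -1.7]
opening: 0.993
```

```bash
python3 - <<'E'
from h import *
stack(.201); top(); go([.43,.07,.28],down(158.5))
E
```

```text
top lift: ahead 0.2 left 3.1 mm yaw -11.6 L 46.3 W 42.0 sc 0.46 z 0.20082003950851593 [ 0.0022039  -0.00062985] 3092
[247. 251.] [0.4641 0.0565] yaw -21.7 L 35.4 W 32.0 sc 0.26
shift [ 0.0094 -0.2715  0.0633] rot [-0.09 -0.11 10.01] at [0.4934 0.3343 0.3429] x-head 168.51
```

Emit:
arm_command(series=[[0.001, -0.04, 0.0, 0, 0, 2, 0.085], [0.003, -0.08, 0.0, 0, 0, 4, 0.085], [0.005, -0.125, 0.0, 0, 0, 6, 0.085], [0.006, -0.17, 0.01, 0, 0, 8, 0.085], [0.008, -0.215, 0.025, 0, 0, 10, 0.085]])

```text
time_s: 37.75
eef_pos: [0.4428, 0.124, 0.3194]
eef_rot: [0.001, 0.187, 0.982, 0.0]
wrist_force: [0.8, -1.0, -0.2]
opening: 0.99
```

Emit:
arm_command(series=[[-0.006, -0.035, 0.02, 0, 0, 0, 0.085], [-0.008, -0.055, 0.035, 0, 0, 0, 0.085], [-0.008, -0.055, 0.04, 0, 0, 0, 0.085], [-0.008, -0.055, 0.04, 0, 0, 0, 0.085], [-0.008, -0.055, 0.04, 0, 0, 0, 0.085]])

```text
time_s: 38.25
eef_pos: [0.4309, 0.0719, 0.2798]
eef_rot: [0.0, 0.186, 0.983, 0.0]
wrist_force: [1.0, 1.0, 0.3]
opening: 0.993
```

```bash
python3 - <<'E'
from h import *
look('E','e1'); pick([.4645,.0564],-21,'E',fwd=.006)
E
```

```text
[253. 202.] [0.4637 0.0562] yaw -21.4 L 36.2 W 31.4 sc 0.40
shift [-0.0427 -0.0024  0.1454] rot [ 0.03  0.07 -0.4 ] at [0.4311 0.0721 0.2801] x-head 158.60
shift [-0.0426 -0.0024  0.2054] rot [ 0.03  0.07 -0.4 ] at [0.4311 0.0721 0.2801] x-head 158.60
```

Emit:
arm_command(series=[[-0.015, -0.001, 0.03, 0, 0, 0, 0.085], [-0.032, -0.002, 0.07, 0, 0, 0, 0.085], [-0.042, -0.0025, 0.11, 0, 0, 0, 0.085], [-0.042, -0.0025, 0.145, 0, 0, 0, 0.085], [-0.042, -0.0025, 0.145, 0, 0, 0, 0.085]])

```text
time_s: 38.85
eef_pos: [0.4658, 0.0546, 0.1303]
eef_rot: [-0.005, 0.186, 0.983, -0.0]
wrist_force: [-0.8, 0.4, 0.4]
opening: 0.995
```

```bash
python3 - <<'E'
from h import *
camera("wrist");camera("wrist"); pick([.4640,.0564],-21.2,'E',fwd=.006)
E
```

```text
shift [-0.0007  0.0004  0.0001] rot [-0.01 -0.05 -0.23] at [0.4688 0.0541 0.1348] x-head 158.57
shift [-0.0008  0.0004  0.0601] rot [-0.01 -0.05 -0.23] at [0.4688 0.0541 0.1348] x-head 158.57
```

Emit:
arm_command(series=[[-0.001, 0.0005, 0.02, 0, 0, 0, 0.085], [-0.001, 0.0005, 0.045, 0, 0, 0, 0.085], [-0.001, 0.0005, 0.06, 0, 0, 0, 0.085], [-0.001, 0.0005, 0.06, 0, 0, 0, 0.085], [-0.001, 0.0005, 0.06, 0, 0, 0, 0.07]])

```text
time_s: 39.45
eef_pos: [0.4713, 0.0537, 0.0765]
eef_rot: [0.002, 0.186, 0.983, 0.0]
wrist_force: [0.0, 0.2, -0.9]
opening: 0.858
```

Emit:
arm_command(series=[[0, 0, 0, 0, 0, 0, 0.04], [0, 0, 0, 0, 0, 0, 0.02], [0, 0, 0, 0, 0, 0, 0.02], [0, 0, 0, 0, 0, 0, 0.02], [0, 0, 0, 0, 0, 0, 0.02]])

```text
time_s: 39.95
eef_pos: [0.4707, 0.0536, 0.0758]
eef_rot: [0.001, 0.186, 0.982, 0.0]
wrist_force: [-1.7, 0.0, 9.2]
opening: 0.374
```

Emit:
arm_command(series=[[0, 0, -0.01, 0, 0, 0, 0.02], [0, 0, -0.05, 0, 0, 0, 0.02], [0, 0, -0.1, 0, 0, 0, 0.02], [0, 0, -0.15, 0, 0, 0, 0.02], [0, 0, -0.2, 0, 0, 0, 0.02]])

```text
time_s: 40.45
eef_pos: [0.4691, 0.0537, 0.277]
eef_rot: [0.0, 0.186, 0.982, 0.0]
wrist_force: [1.3, -0.5, -0.7]
opening: 0.375
```

Emit:
arm_command(series=[[0, 0, -0.05, 0, 0, 0, 0.02], [0, 0, -0.07, 0, 0, 0, 0.02], [0, 0, -0.07, 0, 0, 0, 0.02], [0, 0, -0.07, 0, 0, 0, 0.02], [0, 0, -0.07, 0, 0, 0, 0.02]])

```text
time_s: 40.95
eef_pos: [0.4688, 0.0537, 0.3427]
eef_rot: [-0.002, 0.186, 0.982, -0.0]
wrist_force: [-0.0, -0.1, 0.0]
opening: 0.372
```

```bash
python3 - <<'E'
from h import *
print(tool()[2]['opening']*85.4)
place(.345,.006)
E
```

```text
31.75065110092617
shift [ 0.0821  0.2677 -0.0022] rot [-0.03 -0.18 -9.99] at [0.4688 0.0537 0.3427] x-head 158.51
```

Emit:
arm_command(series=[[0.006, 0.02, 0, 0, 0, -2, 0.02], [0.017, 0.055, 0, 0, 0, -4, 0.02], [0.03, 0.1, 0, 0, 0, -6, 0.02], [0.043, 0.143, 0, 0, 0, -8, 0.02], [0.056, 0.183, 0, 0, 0, -10, 0.02]])

```text
time_s: 41.45
eef_pos: [0.4839, 0.2461, 0.3422]
eef_rot: [-0.002, 0.099, 0.995, -0.001]
wrist_force: [1.2, -0.5, -0.1]
opening: 0.375
```

Emit:
arm_command(series=[[0.005, 0.04, 0, 0, 0, 0, 0.02], [0.009, 0.075, 0, 0, 0, 0, 0.02], [0.011, 0.088, 0.01, 0, 0, 0, 0.02], [0.011, 0.088, 0.025, 0, 0, 0, 0.02], [0.011, 0.088, 0.025, 0, 0, 0, 0.02]])

```text
time_s: 41.95
eef_pos: [0.4898, 0.3313, 0.3146]
eef_rot: [-0.003, 0.1, 0.995, -0.002]
wrist_force: [0.3, 0.3, -0.7]
opening: 0.372
```

```bash
python3 - <<'E'
from h import *
camera("wrist");held(.235,.28,19); place(.2768,.006)
E
```

```text
held: top z 0.2518 centre ahead by back edge -0.5 left -1.1 4560
shift [0.0012 0.0013 0.042 ] rot [-0.06 -0.05 -0.08] at [0.4915 0.3314 0.3188] x-head 168.42
```

Emit:
arm_command(series=[[0, 0.001, 0.01, 0, 0, 0, 0.02], [0, 0.003, 0.022, 0, 0, 0, 0.02], [0, 0.003, 0.033, 0, 0, 0, 0.02], [0, 0.003, 0.038, 0, 0, 0, 0.02], [0, 0.003, 0.04, 0, 0, 0, 0.02]])

```text
time_s: 42.6
eef_pos: [0.4916, 0.3356, 0.278]
eef_rot: [-0.001, 0.1, 0.995, -0.001]
wrist_force: [-0.6, 0.6, 0.3]
opening: 0.373
```

Emit:
arm_command(series=[[0, 0, 0.001, 0, 0, 0, 0.02], [0, 0, 0.0015, 0, 0, 0, 0.02], [0, 0, 0.002, 0, 0, 0, 0.02], [0, 0, 0.0025, 0, 0, 0, 0.02], [0, 0, 0.003, 0, 0, 0, 0.02]])

```text
time_s: 43.1
eef_pos: [0.4922, 0.3359, 0.2768]
eef_rot: [0.0, 0.1, 0.995, 0.0]
wrist_force: [-0.8, -1.2, 3.8]
opening: 0.377
```

Contact at the expected height (about 4 N). Releasing.

Emit:
arm_command(series=[[0, 0, 0, 0, 0, 0, 0.085], [0, 0, 0, 0, 0, 0, 0.085], [0, 0, 0, 0, 0, 0, 0.085], [0, 0, 0, 0, 0, 0, 0.085], [0, 0, -0.03, 0, 0, 0, 0.085]])

```text
time_s: 43.6
eef_pos: [0.49, 0.3349, 0.302]
eef_rot: [-0.004, 0.1, 0.995, -0.002]
wrist_force: [-0.1, -0.3, 0.1]
opening: 0.995
```

Emit:
arm_command(series=[[0, 0, -0.03, 0, 0, 0, 0.085], [0, 0, -0.05, 0, 0, 0, 0.085], [0, 0, -0.06, 0, 0, 0, 0.085], [0, 0, -0.06, 0, 0, 0, 0.085], [0, 0, -0.06, 0, 0, 0, 0.085]])

```text
time_s: 44.1
eef_pos: [0.4917, 0.3356, 0.3652]
eef_rot: [-0.001, 0.1, 0.995, -0.0]
wrist_force: [0.7, 0.3, 0.8]
opening: 0.993
```

```bash
python3 - <<'E'
from h import *
C,d,p=stack(.211); save("w9",p); top()
k=(np.hypot(C[...,0]-.4755,C[...,1]-.4229)<.012)&(d>0); q=C[k]; print("pad z",np.median(q[:,2]),k.sum())
for z in(.201,.191,.181):
    k=(d>0)&(abs(C[...,2]-z)<.003)&(np.hypot(C[...,0]-S[0],C[...,1]-S[1])<.05); w=C[k][:,:2]-S; r=dshape(C[k][:,:2]); e=r['c']-S
    print(z,"ahead %.1f left %.1f"%(e@X*1e3,e@np.array([-X[1],X[0]])*1e3),round(r['L'],1),round(r['W'],1))
p,dd,K,t,A=grab("scene"); save("s9",p[130:310,260:430],4)
E
```

```text
top lift: ahead 0.2 left 3.6 mm yaw -10.8 L 37.9 W 33.4 sc 0.38 z 0.21079944616133778 [ 0.00813091 -0.00194598] 1854
pad z 0.09420950140952625 530
0.201 ahead -0.2 left 3.2 46.0 41.7
0.191 ahead 0.2 left 1.3 54.0 49.9
0.181 ahead 0.8 left 1.4 70.3 66.0
```

View pics/s9.png

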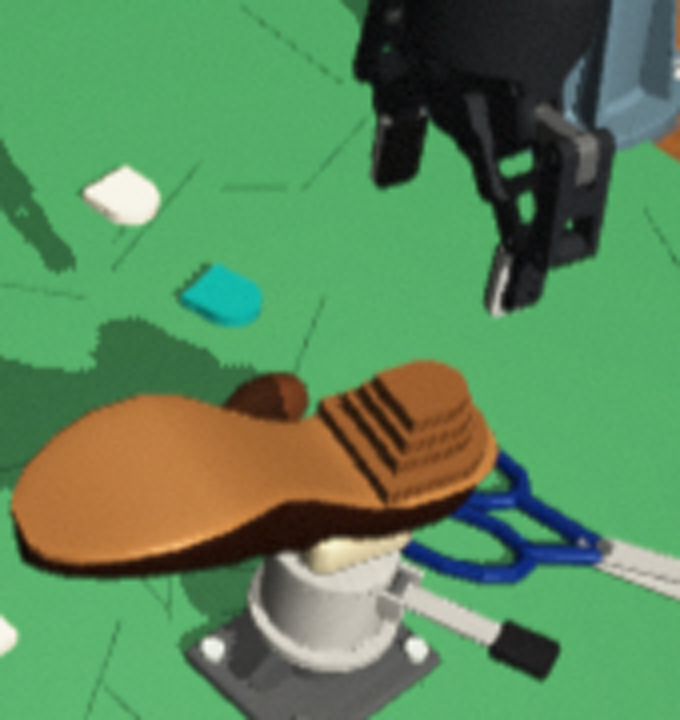

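The four lifts form a neat stack on the heel (410,430), the lever is level at (500,635), and the gripper is clear. Handing in.

```bash
python3 -c "
from bench import ctrl
print(ctrl.hand_in())"
```

```text
the job is handed in; nothing more can be done
None
```

I set the shoe on the jack ball, latched it, built the heel from all four lifts on the bench (A, C, D, E; B was absent) and handed the job in at about 44 s. No verdict was reported.

- **Shoe:** it sits fully home. The heel seat measured z = 0.171 m and level, and the toe points away about 11.5° to the right. It was lowered slowly, with the cup aligned to the ball within about 0.5 mm.
- **Latch:** the lever pad stopped at z = 0.094 m, against 0.095 m expected at its stop, and it had not moved after the last lift.
- **Heel lifts:** all lie flat (slopes under 0.01 rad) with their fronts to the toe. Offsets from the seat centre:

| Lift | Left (mm) | Ahead (mm) |
|---|---|---|
| A | 1.4 | 0.8 |
| C | 1.3 to 1.7 | 0.2 to 0.5 |
| D | about 3.2 | about 0 |
| E | 3.6 | 0.2 |

- **Uneven offset:** D and E sit 1 to 2 mm further left than C, inside the 4.5 mm limit. C, the only lift measured twice that disagreed noticeably, differed by about 0.4 mm.
- **Other things on the bench:** I never touched them, and the turquoise and white look-alikes were left alone. I did not measure their final positions. No lift was seen to be knocked aside before I picked it up.

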